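Put the mixing cups and tubs away in the roll-cover bench cabinet

TASK

Clear the mixing bench for the day: roll the cover of the bench cabinet all the way up, unhook every mixing cup from the draining rail and stand it upright on the cabinet floor, together with every small white tub with a blue lid that stands in front of the rack, all side by side, and only then roll the cover gently down until it is fully shut. Leave the other things on the bench where they are.

Things in the scene. Friction and masses are not known exactly. Their poses are not given: they have to be found in the camera images.
- cabinet: white bench cabinet, fixed, 520 mm wide (y), 438 deep (x), 256 high, with a grey curved slatted roll cover. Origin on the worktop under the axis of the cover's round track; x to the back, away from the robot, y to its left as the robot sees it. 14 mm side panels, inner faces at y = +-246 mm: in front quarter discs of radius 216 mm about the axis, full height behind x = 0
- cabinet_floor (a point): middle of the open front part of the cabinet's floor, on the floor's top face, 20 mm above the worktop and 110 mm in front of the cabinet's origin; axes as the cabinet's. With the cover right up the floor is open from above and in front from 95 mm before this point (a rail there stands 6 mm above the floor) to 75 mm behind it; there is room for five things side by side along y
- cover (a joint): the roll cover, rad: 0 fully shut (lower edge down at the front of the floor), grows as it rolls up and back, 1.43 is the upper stop. It runs as one curved shell of outer radius 205 mm about a level axis along the cabinet's y, 30 mm above the worktop. It stays where it is left (friction); moving it by the handle takes up to about 8 N along the track
- cover_handle (a point): middle of the cover's handle: round steel bar, 12 mm thick, 130 mm long along the cabinet's y, a post at each end, on the lowest slat, 252 mm from the track's axis; about 41 mm clear of the slats. Shut, it stands in front of the cabinet 60 mm above the worktop, 7 degrees above the level of the axis; at the upper stop nearly straight above the axis, 282 mm above the worktop
- rail (a point): middle of the draining rack's rail, on its axis, 172 mm above the worktop: a level 10 mm bar along y, 336 mm long, between two posts 178 mm high; x points away from the robot. Hanging places at y = -105, 0, +105 mm, each between two black collars 20 mm across, 32 mm apart. 82 mm below it and 8 mm nearer the robot runs a 12 mm stay bar that hung cups lean on. The rack is fixed
- cup1_mid (a point): yellow open cup, may be absent: its centre, half-way up. 90 mm high, 64 mm across the rim, 50 the foot, wall 3, 100 g; z up. On its +x side a 16 mm wide hook rises 16 mm above the rim and turns down, reaching 51 mm from the axis. It hangs upright on the robot's side of the rail, hook over it, axis 41 mm from the rail's, rim 7 mm below the rail's axis, foot 75 mm up; it comes free when raised 22 mm
- cup2_mid (a point): blue open cup, may be absent: its centre, half-way up. 90 mm high, 64 mm across the rim, 50 the foot, wall 3, 100 g; z up. On its +x side a 16 mm wide hook rises 16 mm above the rim and turns down, reaching 51 mm from the axis. It hangs upright on the robot's side of the rail, hook over it, axis 41 mm from the rail's, rim 7 mm below the rail's axis, foot 75 mm up; it comes free when raised 22 mm
- cup3_mid (a point): red open cup, may be absent: its centre, half-way up. 90 mm high, 64 mm across the rim, 50 the foot, wall 3, 100 g; z up. On its +x side a 16 mm wide hook rises 16 mm above the rim and turns down, reaching 51 mm from the axis. It hangs upright on the robot's side of the rail, hook over it, axis 41 mm from the rail's, rim 7 mm below the rail's axis, foot 75 mm up; it comes free when raised 22 mm
- tub1_mid (a point): small white tub with a blue lid, may be absent: its centre, half-way up. 58 mm high in all: a straight body 60 mm across, then the lid, 63 mm across and 11 thick; about 220 g; z up. It stands on the worktop in front of the rack
- tub2_mid (a point): small white tub with a blue lid, may be absent: its centre, half-way up. 58 mm high in all: a straight body 60 mm across, then the lid, 63 mm across and 11 thick; about 220 g; z up. It stands on the worktop in front of the rack
- additive_mid (a point): bystander: amber bottle with a white cap, 64 mm across and 180 mm high, 350 g; the point lies on its axis 60 mm up; stands between cabinet and rack
- jug: bystander: white jug with a handle, 84 mm across and 110 mm high, at the left; origin under its middle
- sample_puck: bystander: grey concrete test disc, 70 mm across and 30 mm thick, in front of the cabinet at the right; origin under its middle

How it is judged:
By the outcome, as a careful person would: the job done as asked, in the order asked, and still so for the second after the job is handed in, with the robot touching nothing.
Of cup1, cup2, cup3, tub1, tub2 only 3 to 5 are there at a start; the rules pass over those that are not, and their reading is None.
At some moment in a run one of tub1, tub2 may be knocked a few centimetres aside while the robot is not near it.
Once in a run the grip may slacken for a moment while it holds something.
It also fails if it takes over 208 s, if anything falls off the work surface, if the arm or the gripper's body presses on something with over 40 N, if the wrist force passes 120 N, or if a joint passes its speed limit or range.

ROBOT

A 6-joint arm with a two-finger parallel gripper is mounted at the origin on the work surface. World frame = base frame: x ahead of the robot, y to its left, z up, the work surface at z = 0. Lengths are in m, angles in rad, forces in N, time in s.
With the tool pointing down it reaches from about 0.25 to 0.8 m from the base axis. Payload 8.5 kg.
Tool frame: the origin (TCP) lies on the centre line of the jaws, within the pads' length; the fingertips stand 8 mm ahead of it and the grasp point (between the pads) lies 11 mm behind it; z points along the fingers, x is the direction in which the jaws open and shut, and the axes are right-handed (so a half turn about z gives the same grasp; the last joint's range is limited). The gripper opens to 85 mm and grips with 20 to 120 N. Pads are 22 mm wide; open, the fingers measure 114 mm over their backs; the gripper's body (76 mm by 85 mm) begins 54 mm behind the grasp point. The pads swing forward as they close: fully open they stand 13 mm farther back than shut.
Start: joints at [-1.192, 0.238, -0.013, 1.319, 0, 1.571], TCP at [0.194, -0.488, 0.207] pointing down, gripper open.
Joint ranges: [-2.66, 2.66], [-1.03, 1.9], [-1.14, 1.46], [-1.82, 2.27], [-1.45, 1.34], [-3.14, 3.14]. Speed limits (rad/s): [2.22, 2.22, 2.79, 3.14, 3.14, 3.14].

INTERFACE

Orientations are given as a rotation vector (axis times angle).
In Python, from station import robot, viewer gives the robot as it stands.
- The arm moves only by the tool arm_command, never from a script. Its argument "rows" is a list that holds one entry, the list of rows, each a list of 7 numbers: the opening in per cent of the stroke, from 0 (shut) to 100 (fully open), then the shift along the world's x, y, z in cm, then the turn, a rotation vector about the world's x, y, z in degrees. A call has 1 to 20 rows; each row is the pose to reach, as a shift and turn from the pose measured when the call began; what a row does not reach only later rows make up. A row lasts 1/10 s, in which the tool goes at most 50 mm and 8.59 degrees, less where a joint would pass 70% of its speed; a pose out of reach is approached as far as the arm can. A call with a gripper value outside its range is refused whole. The fingers move at their own pace and stop on an object; the grip force is fixed at half the most. Time passes only in rows, so rows that repeat a pose let the fingers close. It gives the time, the measured TCP pose, the force and the opening at its end, in the units of the state.
- robot.read_state(): the state, without advancing time (a new reading comes with each control period).
- viewer.get_image(name): name is "side" or "top"; returns the picture (420x560x3 uint8, red, green, blue); there is no depth.
- viewer.camera_model(name): a dict with "fx", "fy", "cx", "cy" (pixels), "extrinsics" (4x4, takes a point from camera to world coordinates). Camera axes: x right, y up, looking along -z (the intrinsics and any distortion apply to the point x, -y, -z); pixel columns grow to the right and rows downward; lengths in m; the calibration is good to about 2 mm. A picture is of the moment at which its call begins. camera_model takes no time and is no camera call.
- robot.hand_in(): hands the job in, once; it reports no verdict.
The state is a dict: "clock": time; "joint_positions": joint angles; "qd": joint speeds; "effort": joint torques, N m; "eef_pos": TCP position; "ee_rot": TCP orientation; "contact_force": force on the tool from outside, world axes, zero at the start; "moment": the same for the moment, N m; "opening": finger opening in m.
Only numpy, scipy, OpenCV 4.12 (cv2) and the standard library are available. Lean on these libraries where they do the work, as an engineer would, in place of code of your own. Each camera call takes 0.05 s, during which the arm holds its last target.

## Working session

There is one attempt and no reset: what is moved stays moved. The work goes in short steps, Python scripts to look and compute and a tool call to move; the robot and the scene stay as the last step left them, time stands still between calls to the robot, and variables do not carry over. Pictures are saved under pics/ and viewed, and the job is handed in when it is done.

Besides the shell and the picture viewer there is one more tool, called after "Emit:" as name([rows], argument=value, ...), one row to a line, values as JSON. arm_command: Moves the arm, as the interface text tells. Its arguments: {"type":"object","properties":{"rows":{"type":"array","items":{"type":"array","items":{"type":"array","items":{"type":"number"}}}}},"required":["rows"]}

```bash
ls; mkdir -p pics
python3 - <<'E'
from station import robot, viewer
import cv2
for n in("side","top"):
    im=viewer.get_image(n); cv2.imwrite(f"pics/{n}0.png",im[:,:,::-1])
    m=viewer.camera_model(n); print(n,{k:(v if k!="extrinsics" else [[round(float(a),4) for a in r] for r in v]) for k,v in m.items()})
print(robot.read_state())
E
```

```text
pics
side {'fx': 412.66004968766794, 'fy': 412.66004968766794, 'cx': 277.7622417253517, 'cy': 206.74815379061548, 'extrinsics': [[0.9751, -0.2109, 0.0682, 0.5849], [0.2217, 0.9233, -0.3138, -0.2531], [0.0033, 0.3211, 0.947, 1.2906], [0.0, 0.0, 0.0, 1.0]]}
top {'fx': 421.96446848872637, 'fy': 421.96446848872637, 'cx': 282.18727864426853, 'cy': 207.15748138827303, 'extrinsics': [[-0.0035, 0.9945, -0.1043, 0.3708], [-0.9998, -0.0058, -0.0214, 0.1051], [-0.0219, 0.1042, 0.9943, 1.2378], [0.0, 0.0, 0.0, 1.0]]}
{'clock': 0.1, 'joint_positions': array([-1.19202149e+00,  2.38742770e-01, -1.41740057e-02,  1.31917279e+00,
       -1.18273228e-05,  1.57082763e+00]), 'qd': array([ 0.00020618, -0.00050302,  0.00356861, -0.00115853, -0.00028995,
       -0.00131025]), 'effort': array([-3.49597531e-04, -5.39722037e+01,  3.46998346e+01,  1.34141219e-02,
        3.60901299e-05,  1.12316420e-05]), 'eef_pos': array([ 0.193986  , -0.48742142,  0.20612881]), 'ee_rot': array([-2.59930346e+00,  1.76315735e+00,  1.69122432e-03]), 'contact_force': array([ 0.58332379, -0.49747379, -0.17028287]), 'moment': array([ 0.01954085, -0.03211997, -0.05908415]), 'opening': 0.0856026037785903}
```

View pics/side0.png

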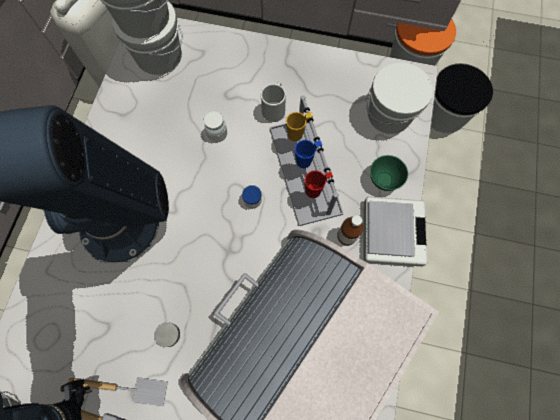

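View pics/top0.png

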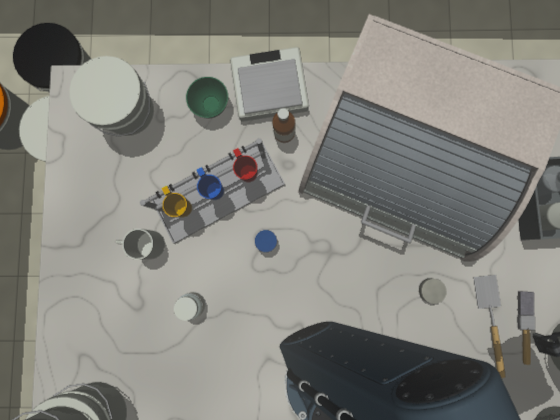

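```bash
cat > h.py <<'E'
import numpy as np, cv2
from station import robot, viewer
from scipy.spatial.transform import Rotation as R
CM={n:viewer.camera_model(n) for n in("side","top")}
def proj(n,P):
    m=CM[n];T=np.array(m["extrinsics"]);P=np.atleast_2d(P)
    c=(P-T[:3,3])@T[:3,:3]
    return np.c_[m["fx"]*c[:,0]/-c[:,2]+m["cx"], m["fy"]*-c[:,1]/-c[:,2]+m["cy"]]
def ray(n,uv):
    m=CM[n];T=np.array(m["extrinsics"])
    d=np.array([(uv[0]-m["cx"])/m["fx"],-(uv[1]-m["cy"])/m["fy"],-1.])
    return T[:3,3],T[:3,:3]@d
def onz(n,uv,z):
    o,d=ray(n,uv);return o+d*(z-o[2])/d[2]
def tri(uvs,uvt):
    A=np.zeros((3,3));b=np.zeros(3)
    for n,uv in(("side",uvs),("top",uvt)):
        o,d=ray(n,uv);d=d/np.linalg.norm(d);M=np.eye(3)-np.outer(d,d);A+=M;b+=M@o
    return np.linalg.solve(A,b)
def img(n,save=None):
    im=viewer.get_image(n)[:,:,::-1].copy()
    if save: cv2.imwrite(f"pics/{save}.png",im)
    return im
def blobs(im,lo,hi,amin=30):
    m=cv2.inRange(cv2.cvtColor(im,cv2.COLOR_BGR2HSV),np.array(lo),np.array(hi))
    n,l,s,c=cv2.connectedComponentsWithStats(m)
    return [(np.round(c[i],1).tolist(),s[i].tolist()) for i in range(1,n) if s[i,4]>=amin]
RNG={"yellow":((12,120,60),(35,255,255)),"blue":((100,130,40),(125,255,255)),"red":((170,120,50),(180,255,255)),"red0":((0,150,50),(8,255,255))}
def crop(im,x0,y0,w,h,s,name):
    cv2.imwrite(f"pics/{name}.png",cv2.resize(im[y0:y0+h,x0:x0+w],None,fx=s,fy=s,interpolation=cv2.INTER_CUBIC))
E
python3 - <<'E'
from h import *
for n in("side","top"):
    im=cv2.imread(f"pics/{n}0.png")
    for k,v in RNG.items(): print(n,k,blobs(im,*v))
s=cv2.imread("pics/side0.png");t=cv2.imread("pics/top0.png")
crop(s,180,70,190,170,4,"s_rack");crop(t,130,120,190,150,4,"t_rack")
crop(s,170,220,200,200,3.5*.85,"s_cab");crop(t,290,10,270,260,2.3,"t_cab")
E
```

```text
side yellow [([448.5, 32.5], [440, 26, 16, 12, 52]), ([432.9, 40.7], [425, 32, 16, 19, 88]), ([420.1, 44.4], [410, 38, 16, 13, 52]), ([296.7, 124.1], [286, 112, 26, 29, 444]), ([351.8, 229.6], [343, 218, 20, 19, 151]), ([93.8, 383.7], [85, 381, 20, 7, 63]), ([87.4, 415.7], [82, 411, 14, 9, 46])]
side blue [([305.3, 151.9], [295, 140, 27, 28, 482]), ([251.3, 194.5], [242, 186, 19, 18, 264])]
side red []
side red0 [([315.4, 180.0], [305, 171, 28, 21, 288])]
top yellow [([2.6, 104.3], [0, 84, 8, 41, 219]), ([174.9, 204.0], [162, 186, 25, 31, 343])]
top blue [([200.3, 171.4], [197, 168, 8, 8, 43]), ([212.0, 188.9], [197, 175, 25, 24, 209]), ([265.1, 240.4], [255, 231, 21, 20, 327])]
top red []
top red0 [([236.9, 152.3], [234, 149, 7, 8, 38]), ([248.9, 174.4], [241, 169, 16, 10, 83])]
```

View pics/s_rack.png

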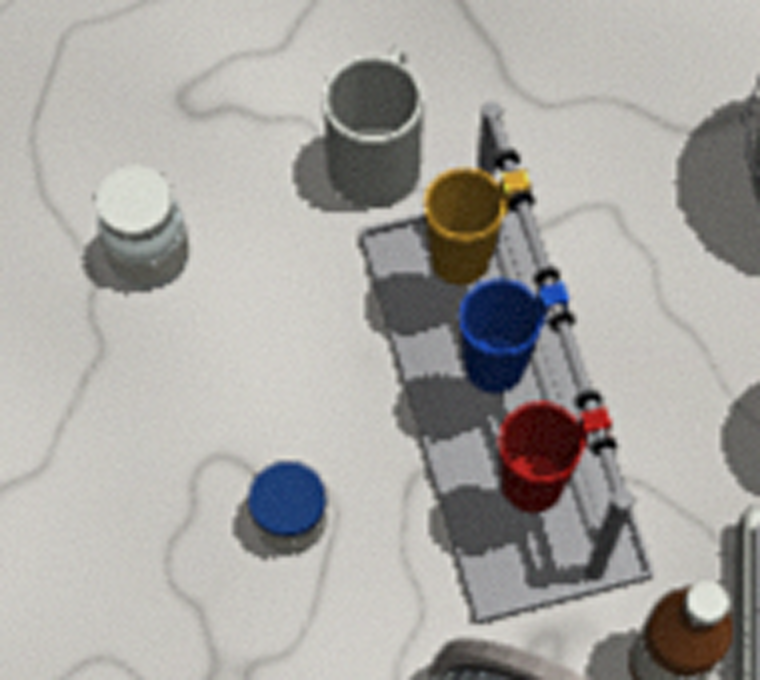

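View pics/t_rack.png

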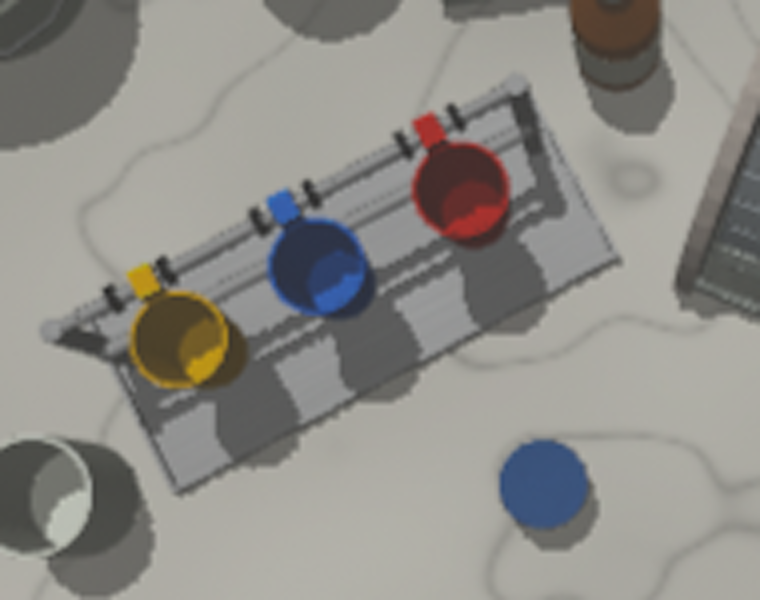

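View pics/t_cab.png

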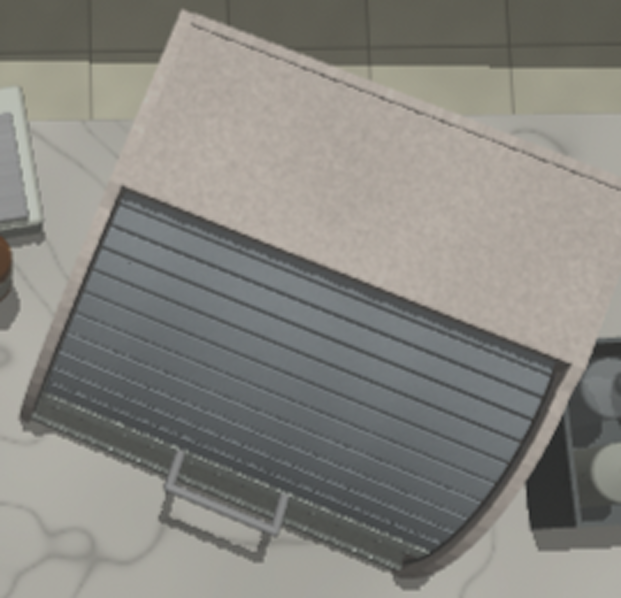

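View pics/s_cab.png

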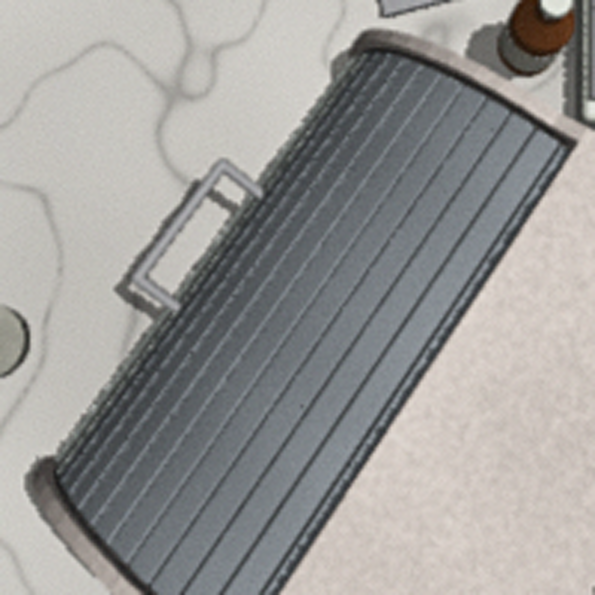

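Run:
```python
from h import *
np.set_printoptions(precision=4,suppress=True)
def rep(n,a,b): 
    d=b-a; print(n,a,b,"len",np.linalg.norm(d),"dir deg",np.degrees(np.arctan2(d[1],d[0])),"mid",(a+b)/2)
rep("rail tri",tri((335.5,195.5),(259,142)),tri((302.5,98),(143,202.5)))
rep("rail top z",onz("top",(259,142),.178),onz("top",(143,202.5),.178))
rep("rail side z",onz("side",(335.5,195.5),.178),onz("side",(302.5,98),.178))
a,b=tri((217.7,311.4),(410.9,240.4)),tri((244.6,274.5),(363.9,223))
rep("handle tri",a,b)
rep("h top",onz("top",(410.9,240.4),.06),onz("top",(363.9,223),.06))
rep("h side",onz("side",(217.7,311.4),.06),onz("side",(244.6,274.5),.06))
rep("roof front edge",onz("top",(537,168.7),.256),onz("top",(343,91.3),.256))
print(onz("top",(369.6,14.3),.256))
# rims 4x crop centres
for k,s,t in(("y",(464,205),(180,340)),("b",(502,318),(318,266)),("r",(541,443),(461,192))):
    s=(180+s[0]/4,70+s[1]/4);t=(130+t[0]/4,120+t[1]/4)
    print(k,tri(s,t),onz("top",t,.165),onz("side",s,.165))
s=(251.3+.5,194.5);t=(265.1,240.4);print("tub",tri(s,t),onz("top",t,.058),onz("side",s,.058))
s=(180+135/4,70+200/4);t=(187,308);print("whitejar",tri(s,t))
print("puck",onz("side",(167,334),.03),onz("top",(432,291),.03))
print("bottle",onz("top",(130+620/4,120-10/4),.18), onz("side",(180+708/4,70+603/4),.18))
```

```text
rail tri [0.6574 0.1897 0.1632] [0.4985 0.4863 0.1707] len 0.3365785000535367 dir deg 118.18270364542472 mid [0.578  0.338  0.1669]
rail top z [0.6507 0.1869 0.178 ] [0.496  0.4825 0.178 ] len 0.3336452693243544 dir deg 117.63791654973019 mid [0.5733 0.3347 0.178 ]
rail side z [0.6591 0.1858 0.178 ] [0.5006 0.4829 0.178 ] len 0.33668662094321916 dir deg 118.0697558599953 mid [0.5799 0.3343 0.178 ]
handle tri [ 0.4032 -0.2024  0.131 ] [ 0.4492 -0.0854  0.1138] len 0.12687119112622466 dir deg 68.55073467348787 mid [ 0.4262 -0.1439  0.1224]
h top [ 0.3998 -0.2253  0.06  ] [ 0.4487 -0.097   0.06  ] len 0.13731201155268705 dir deg 69.16558304801256 mid [ 0.4243 -0.1611  0.06  ]
h side [ 0.3976 -0.1964  0.06  ] [ 0.4472 -0.0754  0.06  ] len 0.13077773484222474 dir deg 67.71557143036716 mid [ 0.4224 -0.1359  0.06  ]
roof front edge [ 0.5605 -0.4683  0.256 ] [ 0.7527 -0.0208  0.256 ] len 0.4869766850777227 dir deg 66.75273026816137 mid [ 0.6566 -0.2446  0.256 ]
[ 0.9469 -0.0893  0.256 ]
y [0.4939 0.4079 0.157 ] [0.4905 0.404  0.165 ] [0.497  0.4052 0.165 ]
b [0.5422 0.3191 0.1563] [0.538  0.3156 0.165 ] [0.5451 0.3167 0.165 ]
r [0.591  0.2265 0.1528] [0.5857 0.2234 0.165 ] [0.5936 0.2232 0.165 ]
tub [0.4033 0.1801 0.0466] [0.4015 0.1785 0.058 ] [0.4064 0.177  0.058 ]
whitejar [0.2253 0.3852 0.1009]
puck [ 0.266  -0.2897  0.03  ] [ 0.2591 -0.2874  0.03  ]
bottle [0.7141 0.1198 0.18  ] [0.7313 0.124  0.18  ]
```

Emit:
arm_command([
  [[100,2,3,1,0,0,4],[100,4,6,2,0,0,8],[100,6,9,3,0,0,12],[100,8,12,4,0,0,16],[100,10,15,5,0,0,20],[100,12,18,6,0,0,24],[100,14,21,7,0,0,28],[100,16,24,8,0,0,32],[100,18,27,8,0,0,36],[100,20,30,8,0,0,40],[100,21,32,8,0,0,44],[100,21,33,8,0,0,46],[100,21,33,8,0,0,46],[100,21,33,8,0,0,46]],
])

```text
clock: 1.5
eef_pos: [0.4036, -0.1578, 0.2861]
ee_rot: [3.082, -0.609, -0.002]
contact_force: [-0.4, -0.2, 0.4]
opening: 0.0853
```

Run:
```python
from h import *
np.set_printoptions(precision=4,suppress=True)
s=robot.read_state();print(s["clock"],s["eef_pos"],s["ee_rot"],s["joint_positions"])
p=s["eef_pos"]
for n in("side","top"):
    im=img(n,n+"1"); u=proj(n,p+[0,0,-.008])[0];print(n,u, s["eef_pos"])
    cv2.drawMarker(im,tuple(int(round(x)) for x in u),(0,255,0),cv2.MARKER_CROSS,9,1)
    x0,y0=max(0,int(u[0])-90),max(0,int(u[1])-75); crop(im,x0,y0,180,150,4,n+"1c");print(x0,y0)
```

```text
1.5 [ 0.4036 -0.1578  0.2861] [ 3.0819 -0.6093 -0.0023] [-0.3724  0.0649 -0.0233  1.4841 -0.0003  1.5887]
side [212.2227 288.7069] [ 0.4036 -0.1578  0.2861]
122 213
top [407.924  236.3696] [ 0.4036 -0.1578  0.2861]
317 161
```

View pics/side1c.png

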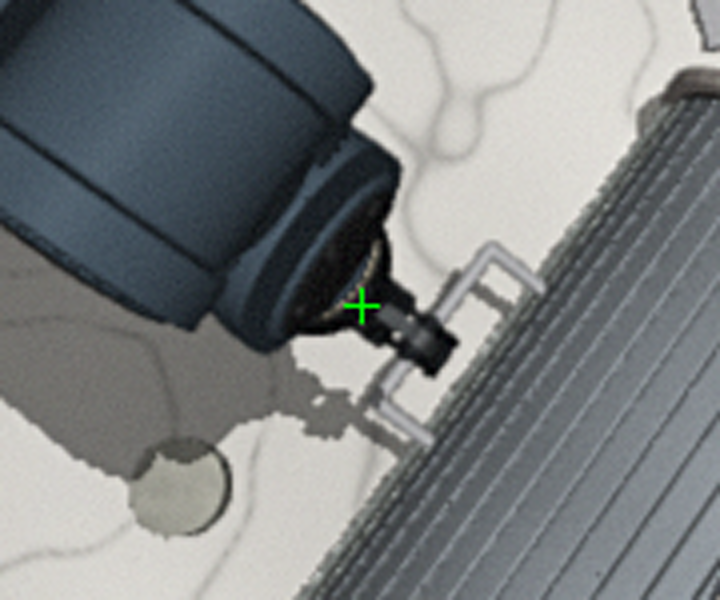

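View pics/top1c.png

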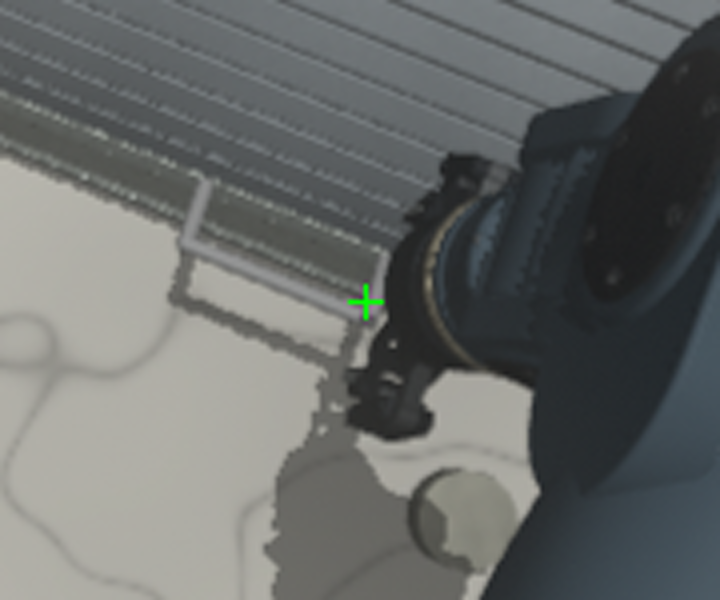

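View pics/top1.png

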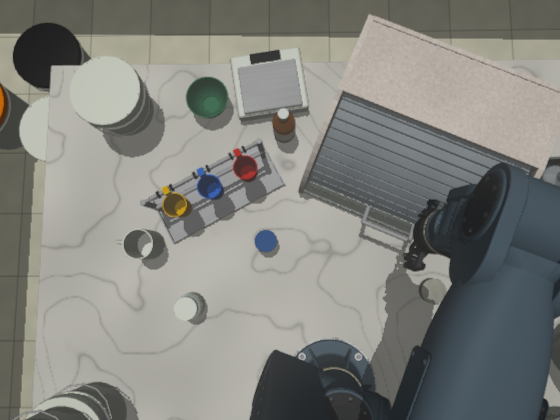

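Emit:
arm_command([
  [[45,1.1,0.7,-2,0,0,0],[45,2.2,1.4,-4,0,0,0],[45,2.2,1.4,-6,0,0,0],[45,2.2,1.4,-7,0,0,0],[45,2.2,1.4,-7,0,0,0],[45,2.2,1.4,-7,0,0,0]],
])

```text
clock: 2.2
eef_pos: [0.4255, -0.1448, 0.2168]
ee_rot: [3.081, -0.612, -0.001]
contact_force: [0.3, 0.1, -0.4]
opening: 0.0385
```

Run:
```python
from h import *
np.set_printoptions(precision=4,suppress=True)
s=robot.read_state();print(s["clock"],s["eef_pos"],s["ee_rot"],s["opening"])
p=s["eef_pos"]
for n in("side","top"):
    im=img(n,n+"2"); u=proj(n,p+[0,0,-.0])[0];print(n,u)
    cv2.drawMarker(im,tuple(int(round(x)) for x in u),(0,255,0),cv2.MARKER_CROSS,7,1)
    x0,y0=int(u[0])-50,int(u[1])-50; crop(im,x0,y0,100,100,6,n+"2c");print(x0,y0)
```

```text
2.2 [ 0.4255 -0.1448  0.2168] [ 3.0812 -0.6125 -0.0012] 0.03854606861549221
side [225.3442 288.811 ]
175 238
top [395.1772 228.1408]
345 178
```

View pics/side2c.png

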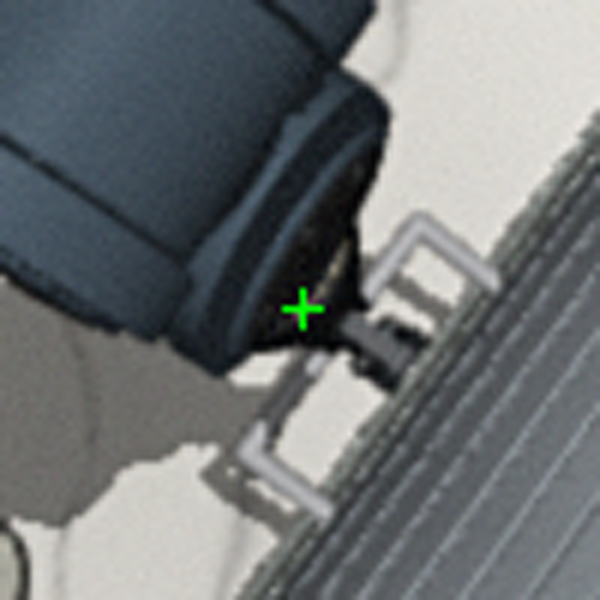

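View pics/top2c.png

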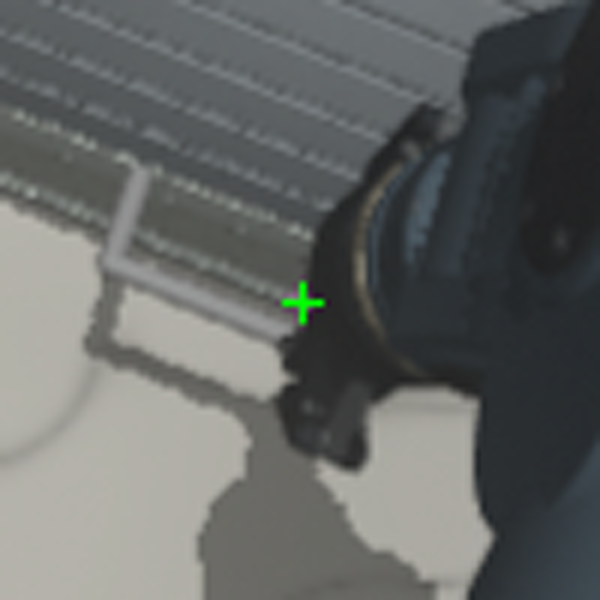

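Emit:
arm_command([
  [[45,0,0,-2,0,0,0],[45,0,0,-4,0,0,0],[45,0,0,-5.5,0,0,0],[45,0,0,-7,0,0,0],[45,0,0,-8.5,0,0,0],[45,0,0,-9.7,0,0,0],[45,0,0,-9.7,0,0,0]],
])

```text
clock: 3.0
eef_pos: [0.4255, -0.1447, 0.1197]
ee_rot: [3.081, -0.612, -0.001]
contact_force: [0.1, 0.2, 0.5]
opening: 0.0386
```

Run:
```python
from h import *
np.set_printoptions(precision=4,suppress=True)
s=robot.read_state();print(s["clock"],s["eef_pos"],s["ee_rot"],s["opening"],s["contact_force"])
p=s["eef_pos"]
for n in("side","top"):
    im=img(n,n+"3"); u=proj(n,p)[0]
    x0,y0=int(u[0])-50,int(u[1])-50; crop(im,x0,y0,100,100,6,n+"3c");print(x0,y0)
```

```text
3.0 [ 0.4255 -0.1447  0.1197] [ 3.0812 -0.6123 -0.0014] 0.03864026644132521 [0.1171 0.2293 0.4893]
179 243
336 180
```

View pics/side3c.png

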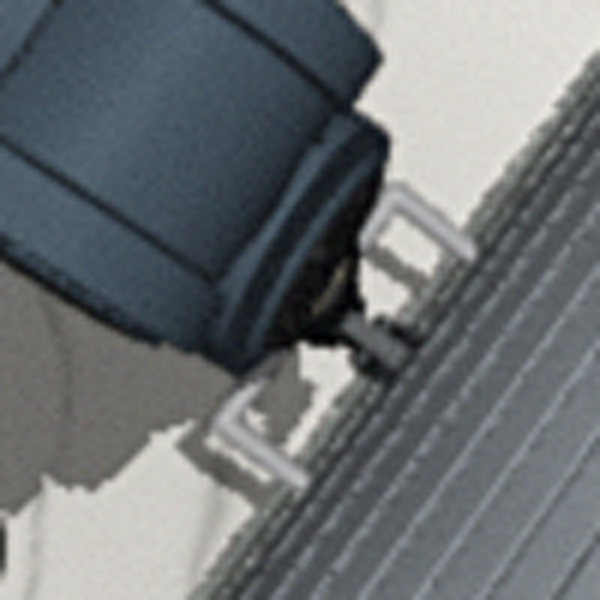

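View pics/top3c.png

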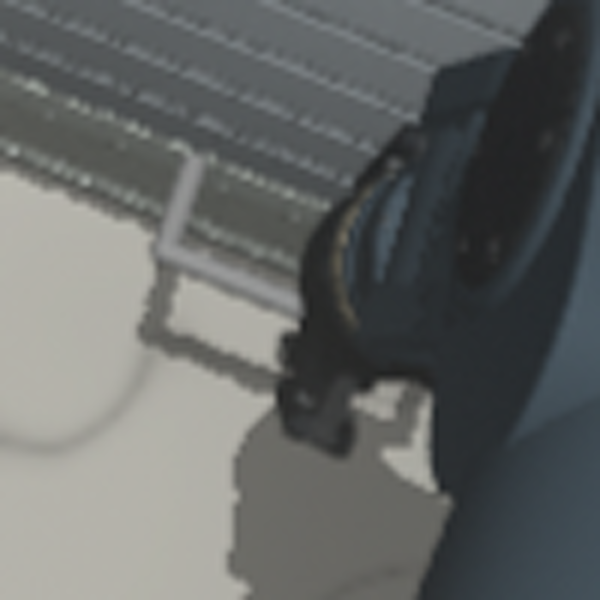

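Emit:
arm_command([
  [[0,0,0,0,0,0,0],[0,0,0,0,0,0,0],[0,0,0,0,0,0,0],[0,0,0,0,0,0,0],[0,0,0,0,0,0,0],[0,0,0,0,0,0,0]],
])

```text
clock: 3.7
eef_pos: [0.4263, -0.1449, 0.1209]
ee_rot: [3.081, -0.612, 0.002]
contact_force: [0.0, -0.4, 0.1]
opening: 0.0004
```

Run:
```python
from h import *
np.set_printoptions(precision=4,suppress=True)
s=robot.read_state()
p=s["eef_pos"]
for n in("side","top"):
    im=img(n,n+"4"); u=proj(n,p-[0,0,.008])[0]
    x0,y0=int(u[0])-50,int(u[1])-50; print(x0,y0,u)
    cv2.drawMarker(im,tuple(int(round(x)) for x in u),(0,255,0),cv2.MARKER_CROSS,5,1)
    crop(im,x0,y0,100,100,6,n+"4c")
```

```text
179 243 [229.9207 293.8257]
335 179 [385.6521 229.9929]
```

View pics/side4c.png

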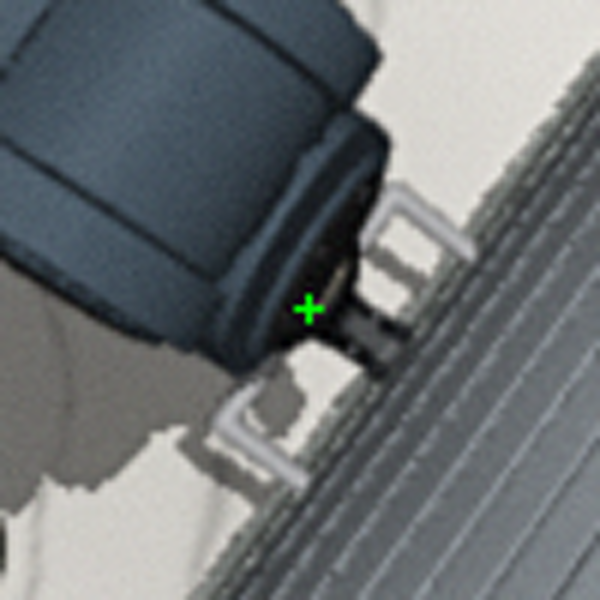

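View pics/top4c.png

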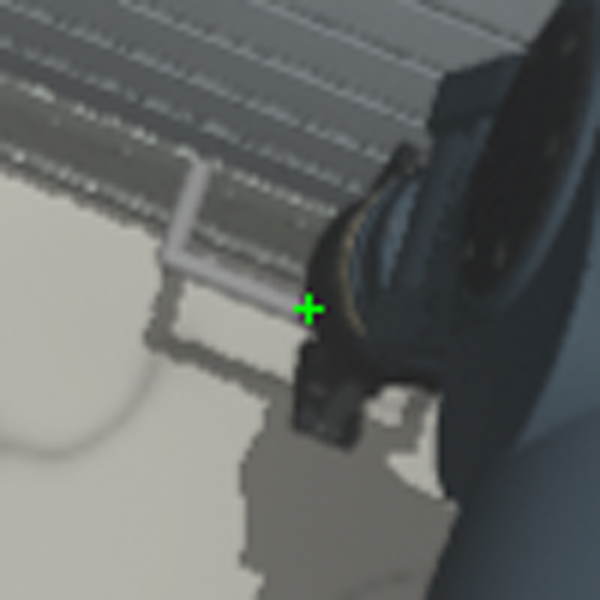

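Run:
```python
from h import *
np.set_printoptions(precision=4,suppress=True)
s=cv2.imread("pics/side0.png");t=cv2.imread("pics/top0.png")
crop(s,200,260,60,70,9,"s_h");crop(t,350,200,75,60,9,"t_h")
S=(244.8,273.8)
for T in((363.5,221.7),(364,222.7)): print(tri(S,T))
for z in(.06,.08,.09,.1,.12): print(z,onz("side",S,z),onz("top",(363.5,222),z))
```

```text
[ 0.4511 -0.0838  0.1208]
[ 0.4497 -0.0845  0.1204]
0.06 [ 0.4473 -0.0733  0.06  ] [ 0.4515 -0.0959  0.06  ]
0.08 [ 0.4495 -0.0762  0.08  ] [ 0.4501 -0.0925  0.08  ]
0.09 [ 0.4506 -0.0776  0.09  ] [ 0.4494 -0.0908  0.09  ]
0.1 [ 0.4517 -0.0791  0.1   ] [ 0.4487 -0.0891  0.1   ]
0.12 [ 0.454 -0.082  0.12 ] [ 0.4474 -0.0857  0.12  ]
```

View pics/s_h.png

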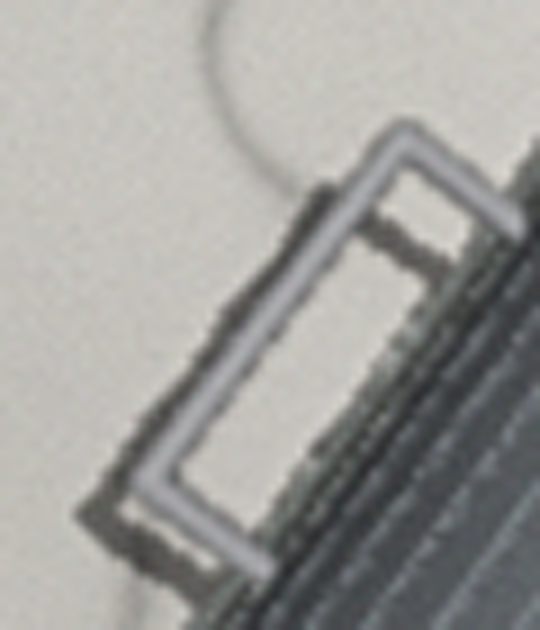

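View pics/t_h.png

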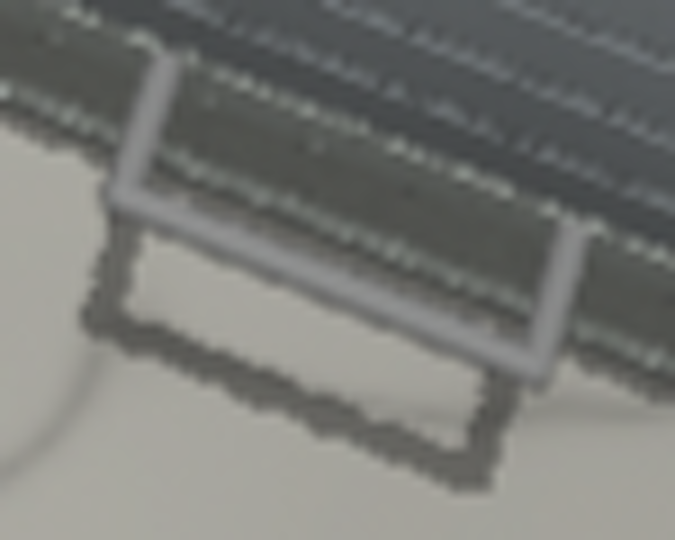

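Emit:
arm_command([
  [[45,0,0,0,0,0,0],[45,0,0,0,0,0,0],[45,0,0,0,0,0,0],[45,0,0,-0.7,0,0,0],[45,0,0,-1.4,0,0,0],[45,0,0,-2,0,0,0],[45,0,0,-2,0,0,0],[0,0,0,-2,0,0,0],[0,0,0,-2,0,0,0],[0,0,0,-2,0,0,0],[0,0,0,-2,0,0,0],[0,0,0,-2,0,0,0]],
])

```text
clock: 5.0
eef_pos: [0.4264, -0.1449, 0.101]
ee_rot: [3.081, -0.612, 0.002]
contact_force: [-0.8, -0.6, -0.1]
opening: 0.0
```

Run:
```python
from h import *
np.set_printoptions(precision=4,suppress=True)
print("shadow L",onz("side",(236.1,281.1),0),onz("top",(360.2,235.3),0))
print("shadow R",onz("side",(208.9,317.2),0),onz("top",(403.1,253.6),0))
# rail right end shadow: view
im=img("top","top5");u=proj("top",robot.read_state()["eef_pos"])[0];crop(im,int(u[0])-50,int(u[1])-50,100,100,6,"top5c")
im=img("side","side5");u=proj("side",robot.read_state()["eef_pos"])[0];crop(im,int(u[0])-50,int(u[1])-50,100,100,6,"side5c")
```

```text
shadow L [ 0.4198 -0.0925  0.    ] [ 0.4168 -0.0957  0.    ]
shadow R [ 0.3671 -0.216   0.    ] [ 0.3633 -0.2183  0.    ]
```

View pics/top5c.png

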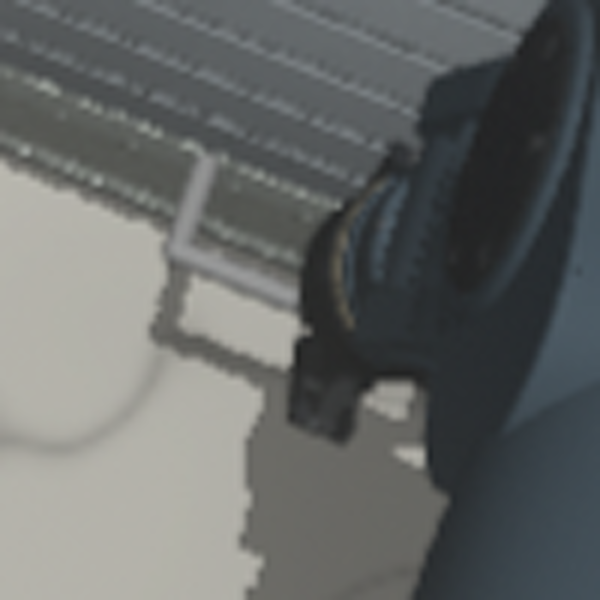

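View pics/side5c.png

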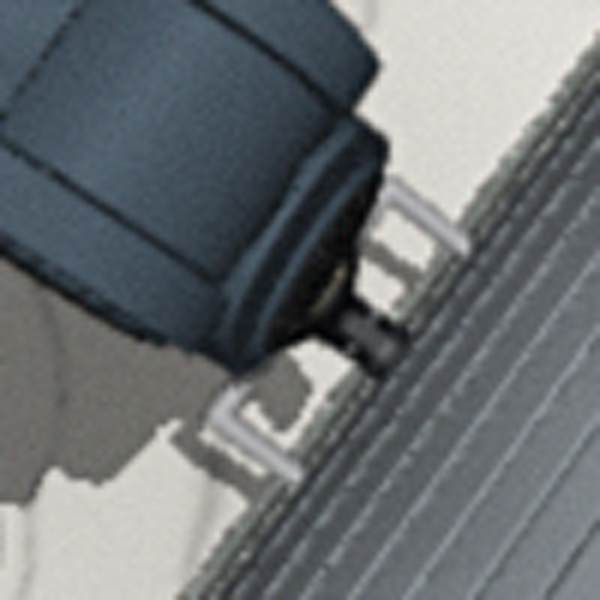

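Run:
```python
from h import *
np.set_printoptions(precision=1,suppress=True)
st=robot.read_state();p=st["eef_pos"];Rm=R.from_rotvec(st["ee_rot"]).as_matrix()
pts={"tip":(0,0,.008),"tipL":(0,.011,.008),"tipR":(0,-.011,.008),"bodyfrontcorner1":(.038,.042,-.065),"2":(.038,-.042,-.065),"3":(-.038,.042,-.065),"4":(-.038,-.042,-.065),"bodyback":(0,.042,-.065),"wrist":(0,.0,-.2)}
for k,v in pts.items():
    P=p+Rm@np.array(v)
    for n,(x0,y0) in (("top",[int(q)-50 for q in proj("top",p)[0]]),("side",[int(q)-50 for q in proj("side",p)[0]])):
        u=proj(n,P)[0]; print(k,n,(u-[x0,y0])*6, end=" ")
    print()
```

```text
tip top [300.1 302.1] tip side [304.1 304.1] 
tipL top [323.1 311.3] tipL side [290.  323.3] 
tipR top [277.1 292.8] tipR side [318.1 285. ] 
bodyfrontcorner1 top [463.7 247.8] bodyfrontcorner1 side [297.3 413.7] 
2 top [276.5 173.1] 2 side [410.9 256.8] 
3 top [399.8 415.6] 3 side [162.  312.5] 
4 top [211.7 339.6] 4 side [276.8 159.5] 
bodyback top [431.8 331.4] bodyback side [229.2 362.8] 
wrist top [423.  274.7] wrist side [248.7 241.1]
```

Emit:
arm_command([
  [[0,-0.15,0.06,0,0,0,0],[0,-0.3,0.12,0,0,0,0],[0,-0.45,0.18,0,0,0,0],[0,-0.45,0.18,0,0,0,0]],
])

```text
clock: 5.5
eef_pos: [0.4216, -0.143, 0.101]
ee_rot: [3.081, -0.612, 0.002]
contact_force: [0.5, -0.4, 0.7]
opening: 0.0001
```

Emit:
arm_command([
  [[0,-0.15,0.06,0,0,0,0],[0,-0.3,0.12,0,0,0,0],[0,-0.45,0.18,0,0,0,0],[0,-0.6,0.24,0,0,0,0],[0,-0.6,0.24,0,0,0,0]],
])

```text
clock: 6.0
eef_pos: [0.4153, -0.1405, 0.101]
ee_rot: [3.081, -0.612, 0.001]
contact_force: [-0.5, 0.4, -0.2]
opening: 0.0
```

Run:
```python
from h import *
for n in("top","side"):
    im=img(n,n+"6");u=proj(n,robot.read_state()["eef_pos"])[0];crop(im,int(u[0])-60,int(u[1])-60,120,120,5,n+"6c")
```

```text
(no output)
```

View pics/top6c.png

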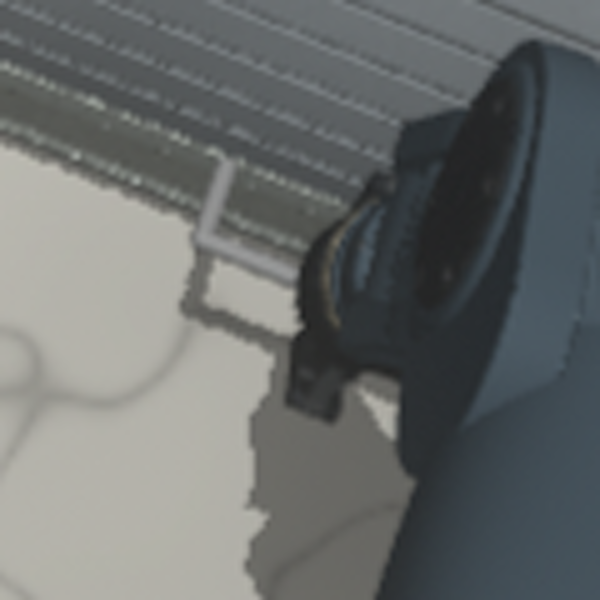

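View pics/side6c.png

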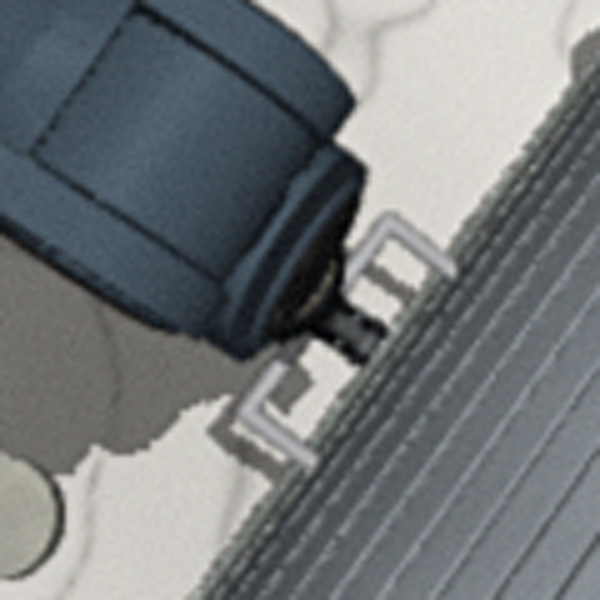

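Run:
```python
from h import *
np.set_printoptions(precision=4,suppress=True)
p=robot.read_state()["eef_pos"]
u=proj("side",p)[0];o=np.array([int(u[0])-60,int(u[1])-60])
for q in((290,408),(312,375),(280,365),(225,430)): print(q,onz("side",o+np.array(q)/5,0))
print(o, proj("side",[.39,-.1475,0])-o)
u=proj("top",p)[0];o=np.array([int(u[0])-60,int(u[1])-60]);print("top",o,(proj("top",[.39,-.1475,0])-o)*5)
im=cv2.imread("pics/side6.png");crop(im,200,270,60,60,10,"side6d")
```

```text
(290, 408) [ 0.411  -0.1922  0.    ]
(312, 375) [ 0.419  -0.1703  0.    ]
(280, 365) [ 0.3984 -0.1689  0.    ]
(225, 430) [ 0.3761 -0.2134  0.    ]
[167 231] [[55.1893 65.4535]]
top [323 174] [[276.4809 352.1751]]
```

View pics/side6d.png

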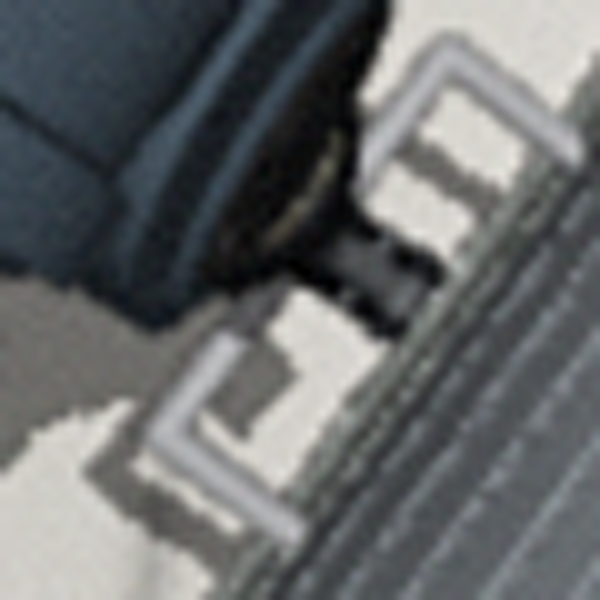

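Run:
```python
from h import *
np.set_printoptions(precision=4,suppress=True)
print(onz("top",(266,171),.005)-onz("top",(259,142),.178), onz("top",(130+160/4,120+400/4),.005)-onz("top",(143,202.5),.178))
# tub shadow: lid centre vs shadow
t=cv2.imread("pics/top0.png");crop(t,240,215,60,60,10,"tubt")
s=cv2.imread("pics/side0.png");crop(s,228,170,60,60,10,"tubs")
```

```text
[-0.0425 -0.0076 -0.173 ] [-0.032  -0.0202 -0.173 ]
```

View pics/tubs.png

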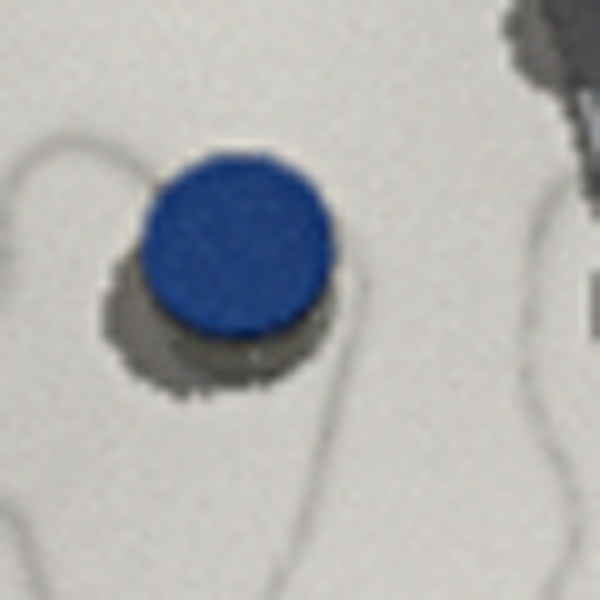

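View pics/tubt.png

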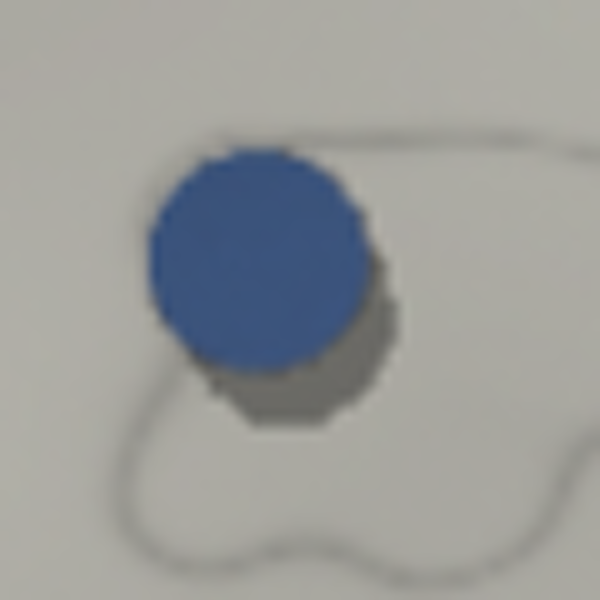

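Run:
```python
from h import *
np.set_printoptions(precision=4,suppress=True)
a=onz("top",(266.0,241),.058);b=onz("top",(269.1,246.8),0);print(a,b,(b-a)/.058)
# side: lid centre (240,245) ; shadow left edge 100, bottom 395; radius 63mm px
a=onz("side",(228+24,170+24.5),.058);b=onz("side",(228+20,170+30.2),0);print(a,b,(b-a)/.058)
```

```text
[0.3999 0.176  0.058 ] [0.3843 0.1704 0.    ] [-0.2675 -0.0964 -1.    ]
[0.4071 0.1772 0.058 ] [0.3906 0.1749 0.    ] [-0.2835 -0.0397 -1.    ]
```

Run:
```python
from h import *
np.set_printoptions(precision=4,suppress=True)
p=np.array([.4264,-.1449,.101])
ot=np.array([int(q)-50 for q in proj("top",p)[0]]);os=np.array([int(q)-50 for q in proj("side",p)[0]])
for t,s in (((403,150),(392,352)),((403,165),(380,350))):
    P=tri(os+np.array(s)/6,ot+np.array(t)/6);print(P,P-p)
    print(proj("top",P)-ot-np.array(t)/6,proj("side",P)-os-np.array(s)/6)
x=np.array([np.cos(np.radians(-22.4)),np.sin(np.radians(-22.4))]);print(x)
im=cv2.imread("pics/top5.png");crop(im,360,150,75,75,8,"t5d")
im=cv2.imread("pics/side5.png");crop(im,205,265,60,60,10,"s5d")
```

```text
[ 0.483  -0.1656  0.1996] [ 0.0566 -0.0207  0.0986]
[[0.0883 0.1356]] [[ 0.1465 -0.0471]]
[ 0.4773 -0.1659  0.1972] [ 0.0509 -0.021   0.0962]
[[0.0288 0.0444]] [[ 0.0479 -0.0153]]
[ 0.9245 -0.3811]
```

View pics/t5d.png

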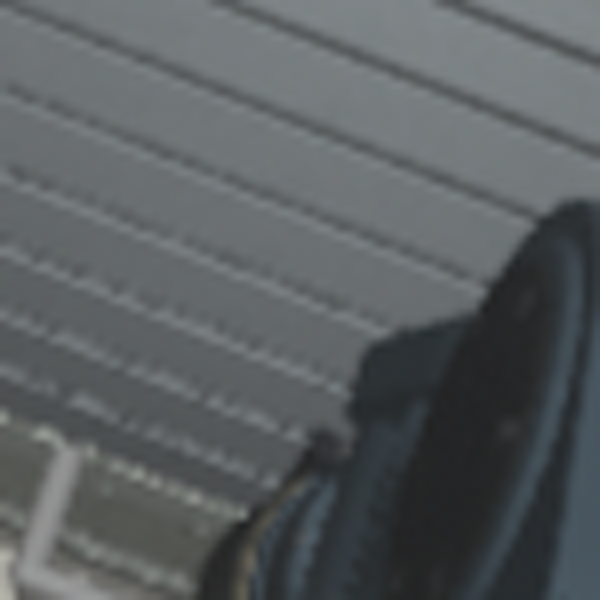

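View pics/s5d.png

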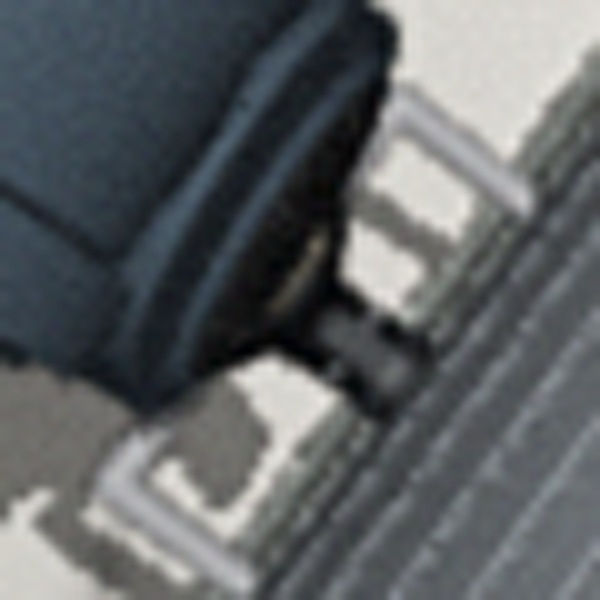

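Emit:
arm_command([
  [[45,0.3,-0.1,0,0,0,0],[45,0.7,-0.3,0,0,0,0],[45,1.0,-0.4,0,0,0,0],[45,1.0,-0.4,0,0,0,0],[45,1.0,-0.4,1,0,0,0],[45,1.0,-0.4,2,0,0,0],[45,1.0,-0.4,3,0,0,0],[45,1.0,-0.4,3.8,0,0,0],[45,1.0,-0.4,3.8,0,0,0],[0,1.0,-0.4,3.8,0,0,0],[0,1.0,-0.4,3.8,0,0,0],[0,1.0,-0.4,3.8,0,0,0],[0,1.0,-0.4,3.8,0,0,0],[0,1.0,-0.4,3.8,0,0,0]],
])

```text
clock: 7.5
eef_pos: [0.4254, -0.1445, 0.1388]
ee_rot: [3.081, -0.612, 0.001]
contact_force: [-0.1, 0.0, -0.4]
opening: -0.0002
```

Run:
```python
from h import *
np.set_printoptions(precision=4,suppress=True)
print(tri((245.3,274.4),(363.6,221.1)),tri((216.7,313.3),(409.4,240.9)))
for n,x in(("top",(345,185)),("side",(195,255))):
    im=img(n,n+"7");crop(im,*x,80,80,8,n+"7c")
p=robot.read_state()["eef_pos"];print((proj("top",p)-[345,185])*8,(proj("side",p)-[195,255])*8)
```

```text
[ 0.4527 -0.0847  0.1181] [ 0.4004 -0.2059  0.1082]
[[342.0666 358.336 ]] [[269.3601 300.0022]]
```

View pics/top7c.png

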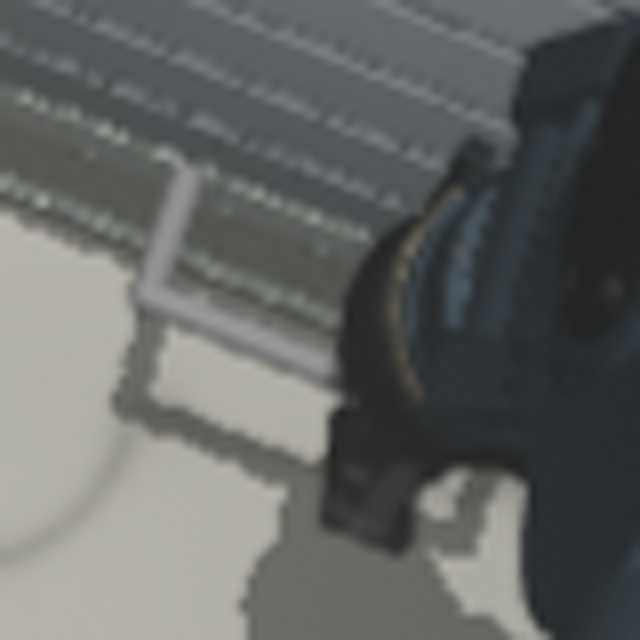

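View pics/side7c.png

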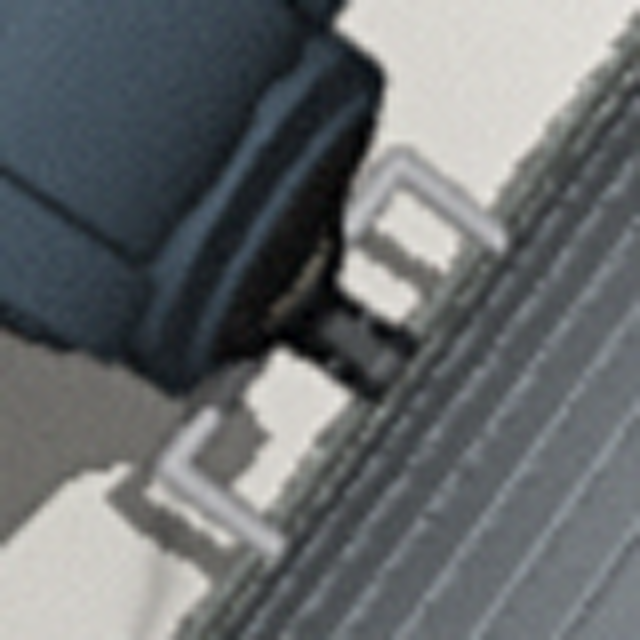

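Emit:
arm_command([
  [[45,0,0,-2,0,0,0],[45,0,0,-3,0,0,0],[45,0,0,-4,0,0,0],[45,0,0,-5,0,0,0],[45,0,0,-6,0,0,0],[45,0,0,-6,0,0,0],[0,0,0,-6,0,0,0],[0,0,0,-6,0,0,0],[0,0,0,-6,0,0,0],[0,0,0,-6,0,0,0],[0,0,0,-6,0,0,0]],
])

```text
clock: 8.7
eef_pos: [0.425, -0.1443, 0.0791]
ee_rot: [3.081, -0.612, 0.0]
contact_force: [-4.7, 2.8, 3.2]
opening: 0.0098
```

Run:
```python
from h import *
np.set_printoptions(precision=4,suppress=True)
for n,x in(("top",(345,185)),("side",(195,255))):
    im=img(n,n+"8");crop(im,*x,80,80,8,n+"8c")
p=robot.read_state()["eef_pos"];print((proj("top",p)-[345,185])*8,(proj("side",p)-[195,255])*8)
```

```text
[[301.6798 368.8664]] [[286.1817 319.6505]]
```

View pics/top8c.png

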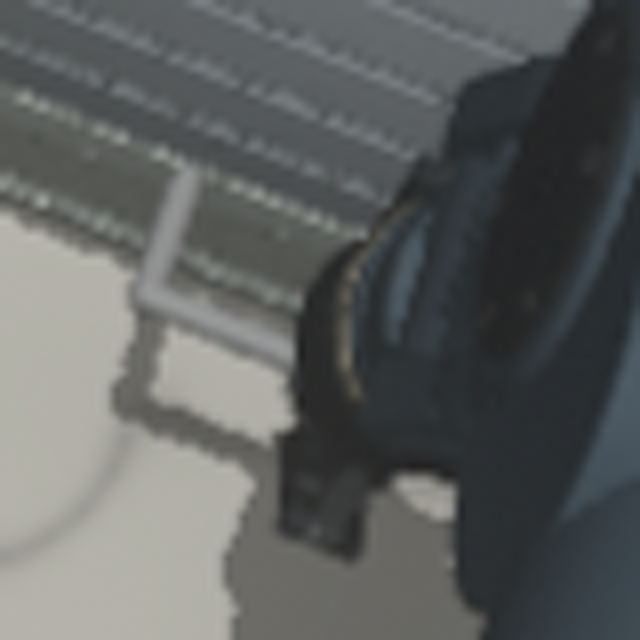

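View pics/side8c.png

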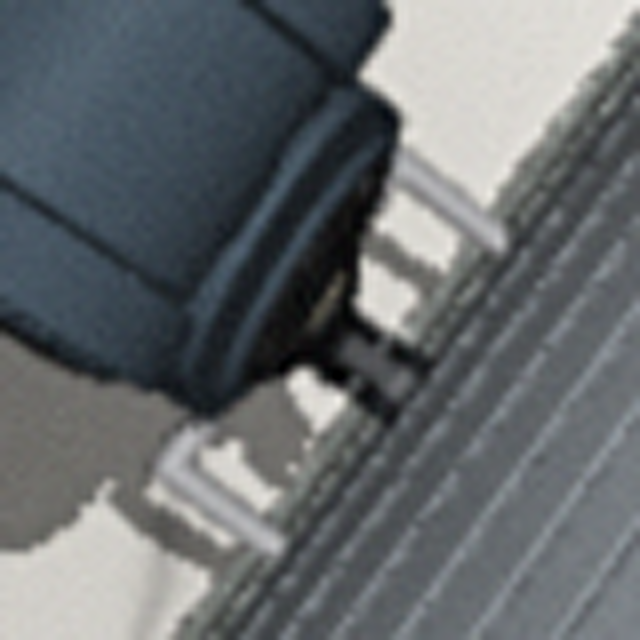

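Emit:
arm_command([
  [[0,0,0,0.3,0,0,0],[0,0,0,0.6,0,0,0],[0,0,0,0.9,0,0,0],[0,0,0,1.2,0,0,0],[0,0,0,1.2,0,0,0],[0,0,0,1.2,0,0,0]],
])

```text
clock: 9.4
eef_pos: [0.4297, -0.1463, 0.0925]
ee_rot: [3.079, -0.612, 0.014]
contact_force: [11.7, -6.0, -5.7]
opening: 0.0094
```

Run:
```python
from h import *
np.set_printoptions(precision=4,suppress=True)
for n,x in(("top",(345,185)),("side",(195,255))):
    im=img(n,n+"9");crop(im,*x,80,80,8,n+"9c")
print(robot.read_state())
```

```text
{'clock': 9.5, 'joint_positions': array([-0.3276,  0.1829, -0.3946,  0.9845, -0.0009,  1.6357]), 'qd': array([ 0.0007, -0.0013, -0.0009, -0.0004, -0.0005, -0.0002]), 'effort': array([  0.9067, -47.7379,  24.8196,   5.3515,   0.5027,  -0.1303]), 'eef_pos': array([ 0.4296, -0.1463,  0.0924]), 'ee_rot': array([ 3.0793, -0.6122,  0.0136]), 'contact_force': array([12.2694, -7.164 , -5.9791]), 'moment': array([-1.0623, -2.0882, -0.1173]), 'opening': 0.009618559343002792}
```

View pics/top9c.png

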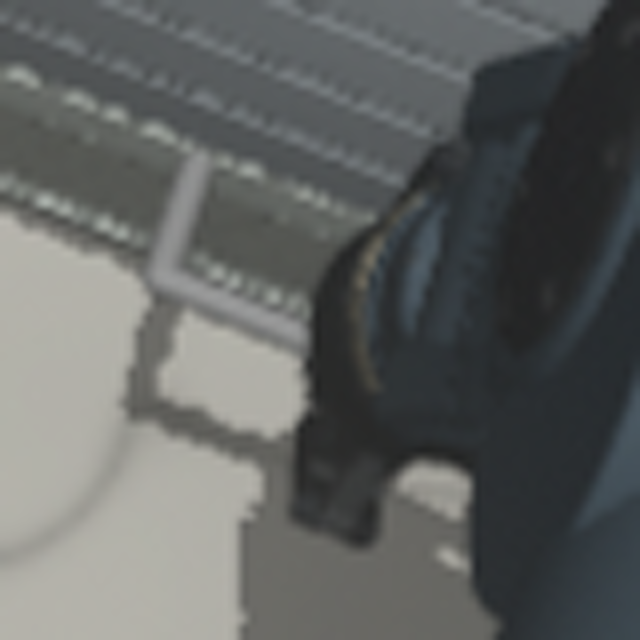

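View pics/side9c.png

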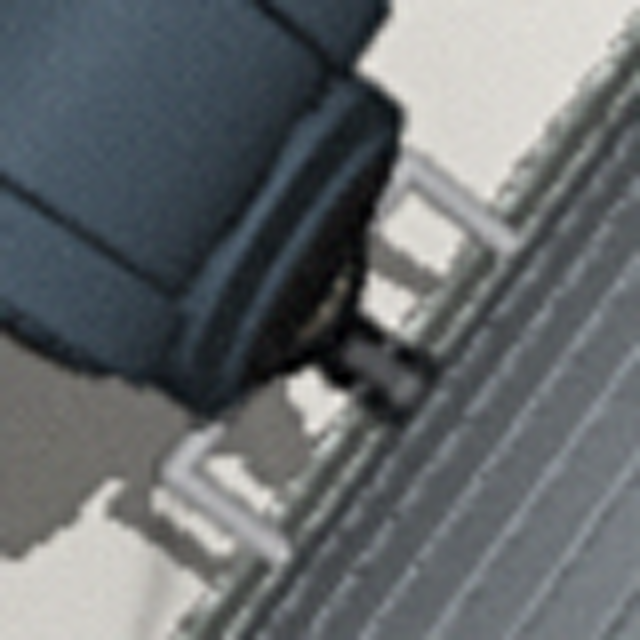

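Emit:
arm_command([
  [[45,0,0,0,0,0,0],[45,0,0,0,0,0,0],[45,0,0,0,0,0,0],[45,0,0,-1,0,0,0],[45,0,0,-1,0,0,0],[0,0,0,-1,0,0,0],[0,0,0,-1,0,0,0],[0,0,0,-1,0,0,0],[0,0,0,-1,0,0,0],[0,0,0,-1,0,0,0]],
])

```text
clock: 10.5
eef_pos: [0.4299, -0.1464, 0.0824]
ee_rot: [3.079, -0.612, 0.014]
contact_force: [3.1, -2.1, -3.7]
opening: 0.0098
```

Emit:
arm_command([
  [[0,0.22,-0.09,0.85,0,0,0],[0,0.48,-0.2,1.68,0,0,0],[0,0.75,-0.31,2.51,0,0,0],[0,1.06,-0.44,3.32,0,0,0],[0,1.06,-0.44,3.32,0,0,0],[0,1.06,-0.44,3.32,0,0,0]],
])

```text
clock: 11.1
eef_pos: [0.4457, -0.1532, 0.117]
ee_rot: [3.077, -0.613, 0.029]
contact_force: [19.0, -9.0, -10.7]
opening: 0.0101
```

Run:
```python
from h import *
np.set_printoptions(precision=4,suppress=True)
for n,x in(("top",(335,165)),("side",(185,235))):
    im=img(n,n+"10");crop(im,*x,110,110,6,n+"10c")
```

```text
(no output)
```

View pics/top10c.png

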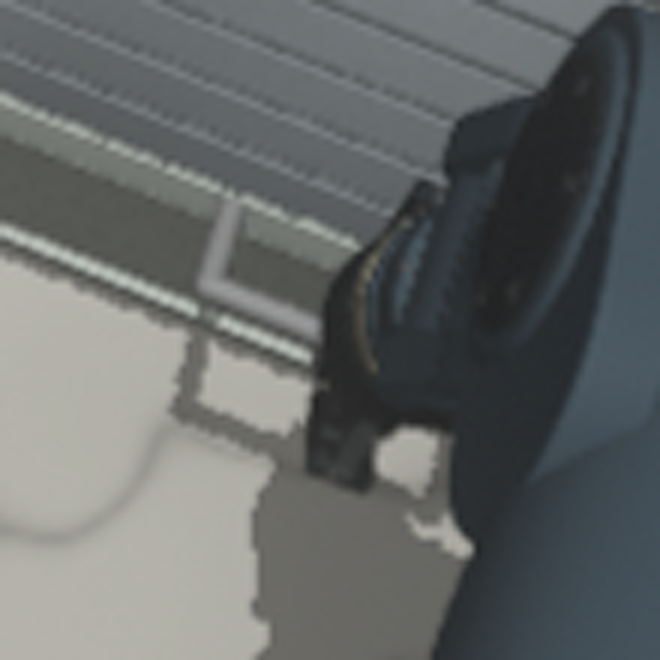

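View pics/side10c.png

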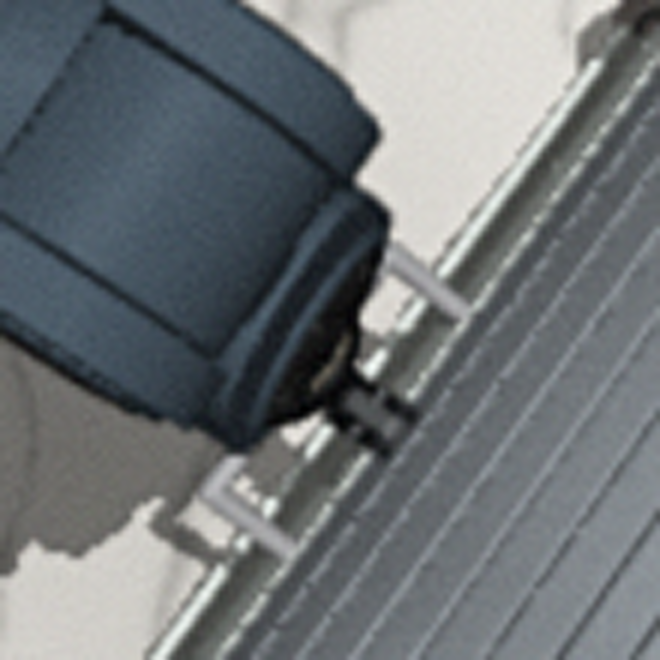

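Emit:
arm_command([
  [[0,0.44,-0.18,0.74,0,0,0],[0,0.91,-0.37,1.46,0,0,0],[0,1.4,-0.58,2.16,0,0,0],[0,1.91,-0.79,2.84,0,0,0],[0,2.45,-1.01,3.5,0,0,0],[0,3.0,-1.23,4.15,0,0,0],[0,3.58,-1.47,4.77,0,0,0],[0,4.17,-1.72,5.37,0,0,0],[0,4.17,-1.72,5.37,0,0,0],[0,4.17,-1.72,5.37,0,0,0]],
])

```text
clock: 12.2
eef_pos: [0.486, -0.1705, 0.1723]
ee_rot: [3.076, -0.613, 0.027]
contact_force: [-12.4, 0.6, 14.0]
opening: 0.0099
```

Emit:
arm_command([
  [[40,0,0,0,0,0,0],[40,0,0,0,0,0,0],[40,0,0,0,0,0,0],[40,0,0,1.2,0,0,0],[40,0,0,1.2,0,0,0],[0,0,0,1.2,0,0,0],[0,0,0,1.2,0,0,0],[0,0,0,1.2,0,0,0],[0,0,0,1.2,0,0,0],[0,0,0,1.2,0,0,0]],
])

```text
clock: 13.2
eef_pos: [0.4855, -0.1702, 0.1845]
ee_rot: [3.076, -0.613, 0.026]
contact_force: [-2.9, 1.2, 5.3]
opening: 0.0093
```

Run:
```python
from h import *
np.set_printoptions(precision=4,suppress=True)
for n,x in(("top",(325,125)),("side",(195,215))):
    im=img(n,n+"11");crop(im,*x,120,120,5,n+"11c")
```

```text
(no output)
```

View pics/top11c.png

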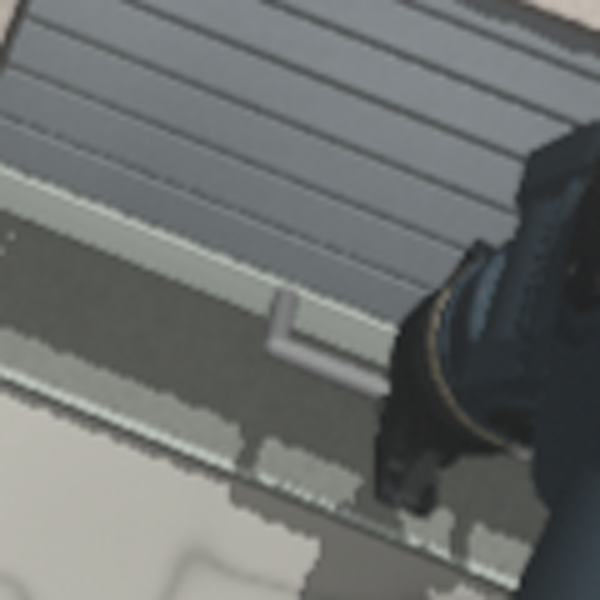

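View pics/side11c.png

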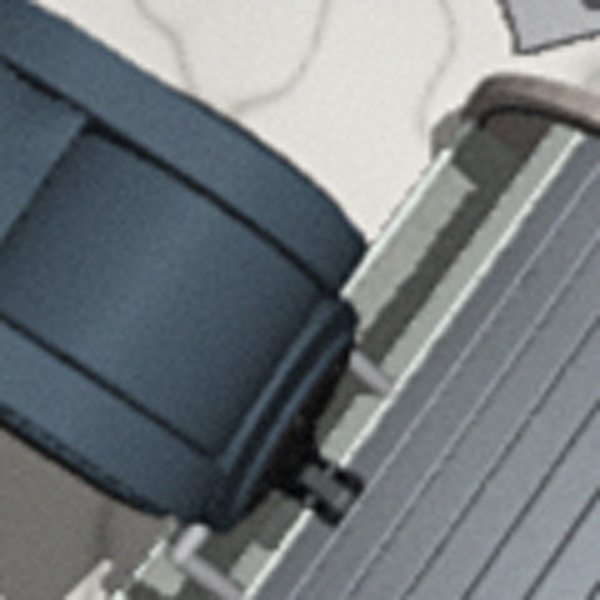

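Emit:
arm_command([
  [[0,0.65,-0.27,0.64,0,0,0],[0,1.3,-0.53,1.24,0,0,0],[0,2.0,-0.82,1.82,0,0,0],[0,2.67,-1.1,2.36,0,0,0],[0,3.35,-1.38,2.86,0,0,0],[0,4.04,-1.66,3.32,0,0,0],[0,4.75,-1.95,3.76,0,0,0],[0,5.46,-2.25,4.17,0,0,0],[0,6.2,-2.55,4.56,0,0,0],[0,6.93,-2.86,4.92,0,0,0],[0,6.93,-2.86,4.92,0,0,0]],
])

```text
clock: 14.4
eef_pos: [0.5562, -0.2003, 0.2347]
ee_rot: [3.074, -0.614, 0.029]
contact_force: [-2.7, -3.6, 6.0]
opening: 0.0092
```

Emit:
arm_command([
  [[0,0.9,-0.37,0.38,0,0,0],[0,1.79,-0.74,0.72,0,0,0],[0,2.75,-1.13,1.03,0,0,0],[0,3.74,-1.54,1.31,0,0,0],[0,4.75,-1.95,1.53,0,0,0],[0,5.75,-2.37,1.71,0,0,0],[0,6.75,-2.78,1.84,0,0,0],[0,7.78,-3.2,1.92,0,0,0],[0,8.2,-3.38,1.94,0,0,0],[0,8.7,-3.58,1.95,0,0,0],[0,9.19,-3.79,1.95,0,0,0],[0,9.19,-3.79,1.95,0,0,0]],
])

```text
clock: 15.6
eef_pos: [0.6414, -0.2332, 0.2541]
ee_rot: [3.081, -0.614, 0.007]
contact_force: [-32.8, 20.0, 11.7]
opening: 0.0088
```

Emit:
arm_command([
  [[40,0,0,0,0,0,0],[40,0,0,0,0,0,0],[40,0,0,0,0,0,0],[40,0,0,2,0,0,0],[40,0,0,4,0,0,0],[40,0,0,7,0,0,0],[40,-4,2,10,0,0,0],[40,-8,4,10,0,0,0],[40,-12,7,10,0,0,0],[40,-16,11,9,0,0,0],[40,-20,16,8,0,0,0],[40,-24,20,7,0,0,0],[40,-27,24,6,0,0,0],[0,-29,27,4,0,0,0],[0,-30,28,2,0,0,0],[0,-30,28,0,0,0,0],[0,-30,28,0,0,0,0]],
])

```text
clock: 17.3
eef_pos: [0.3404, 0.0473, 0.2528]
ee_rot: [3.081, -0.61, 0.005]
contact_force: [-0.2, -0.7, 0.1]
opening: 0.0001
```

Run:
```python
from h import *
np.set_printoptions(precision=4,suppress=True)
s=robot.read_state();p=s["eef_pos"];print(p,s["joint_positions"])
for n in("top","side"):
    im=img(n,n+"12"); print(proj(n,p+[0,0,-.008]))
```

```text
[0.3404 0.0473 0.2528] [ 0.1397 -0.0917 -0.261   1.3987 -0.0016  2.1017]
[[316.3451 264.4101]]
[[212.1075 209.3058]]
```

View pics/top12.png

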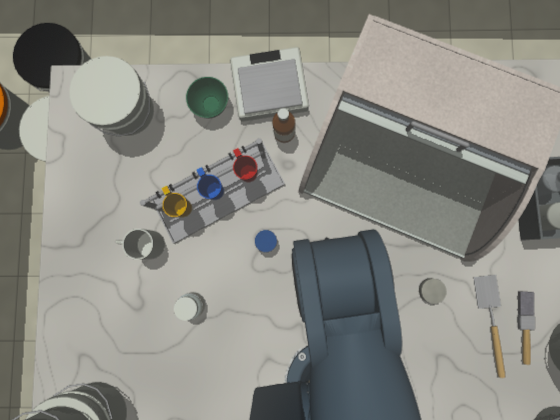

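View pics/side12.png

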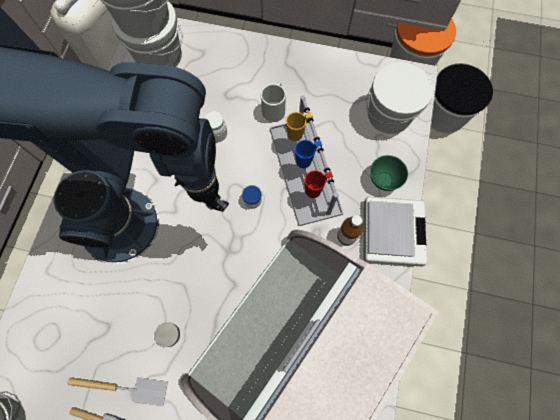

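Emit:
arm_command([
  [[0,0,0,-4,0,0,0],[0,0,0,-8,0,0,0],[0,0,0,-12,0,0,0],[0,0,0,-16,0,0,0],[0,0,0,-19,0,0,0],[0,0,0,-21.5,0,0,0],[0,0,0,-23,0,0,0],[0,0,0,-23,0,0,0]],
])

```text
clock: 18.2
eef_pos: [0.3427, 0.0462, 0.0241]
ee_rot: [3.08, -0.616, 0.006]
contact_force: [-0.2, 0.8, 0.6]
opening: -0.0001
```

Run:
```python
from h import *
np.set_printoptions(precision=4,suppress=True)
s=robot.read_state();p=s["eef_pos"];print(p,s["contact_force"])
n="side"
im=img(n,n+"13"); u=proj(n,p+[0,0,-.008])[0];print(u);g=proj(n,[p[0],p[1],0])[0]
x0,y0=int(u[0])-40,int(u[1])-50
cv2.circle(im,tuple(int(round(q)) for q in u),0,(0,255,0),-1)
crop(im,x0,y0,100,90,7,"side13c")
```

```text
[0.3427 0.0462 0.0241] [-0.222   0.8459  0.6281]
[223.2559 232.3746]
```

View pics/side13c.png

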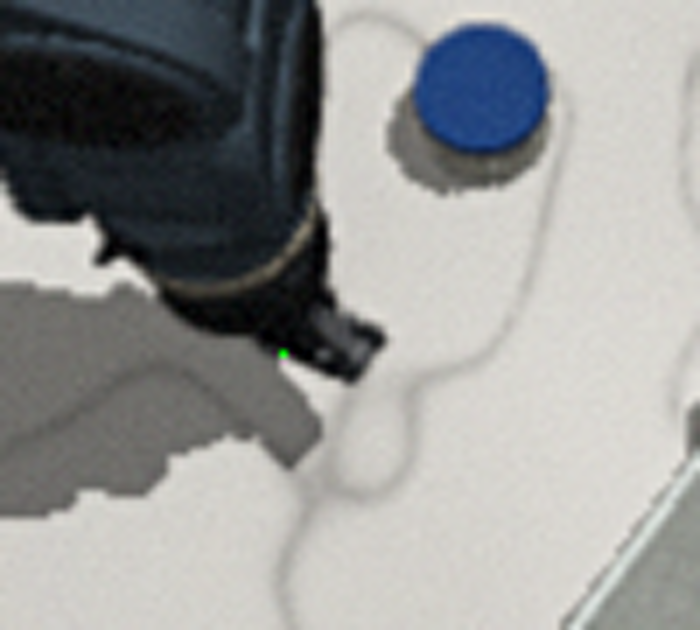

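Emit:
arm_command([
  [[0,0,0,-0.5,0,0,0],[0,0,0,-1,0,0,0],[0,0,0,-1.4,0,0,0],[0,0,0,-1.8,0,0,0],[0,0,0,-1.8,0,0,0]],
])

```text
clock: 18.75
eef_pos: [0.3429, 0.0463, 0.0068]
ee_rot: [3.08, -0.616, 0.007]
contact_force: [-0.5, 0.6, 0.4]
opening: 0.0003
```

Emit:
arm_command([
  [[0,0,0,-0.4,0,0,0],[0,0,0,-0.8,0,0,0],[0,0,0,-0.8,0,0,0]],
])

```text
clock: 19.05
eef_pos: [0.3425, 0.0463, -0.0017]
ee_rot: [3.08, -0.616, 0.006]
contact_force: [0.5, 0.4, 0.0]
opening: -0.0002
```

Emit:
arm_command([
  [[0,0,0,-0.4,0,0,0],[0,0,0,-0.8,0,0,0],[0,0,0,-0.8,0,0,0]],
])

```text
clock: 19.35
eef_pos: [0.3421, 0.0462, -0.0102]
ee_rot: [3.08, -0.616, 0.005]
contact_force: [0.2, 0.7, 0.1]
opening: -0.0002
```

Emit:
arm_command([
  [[0,0,0,-0.3,0,0,0],[0,0,0,-0.6,0,0,0],[0,0,0,-0.6,0,0,0]],
])

```text
clock: 19.65
eef_pos: [0.3418, 0.0462, -0.0166]
ee_rot: [3.08, -0.616, 0.004]
contact_force: [0.1, 0.8, -0.3]
opening: 0.0002
```

Emit:
arm_command([
  [[0,0,0,-0.3,0,0,0],[0,0,0,-0.6,0,0,0],[0,0,0,-0.6,0,0,0]],
])

```text
clock: 19.95
eef_pos: [0.3415, 0.0462, -0.0229]
ee_rot: [3.08, -0.615, 0.003]
contact_force: [0.7, 0.0, 0.8]
opening: -0.0001
```

Run:
```python
from h import *
np.set_printoptions(precision=4,suppress=True)
s=robot.read_state();p=s["eef_pos"];print(p,s["contact_force"])
n="side"
im=img(n,n+"14"); u=proj(n,p+[0,0,-.008])[0];print(u)
crop(im,180,180,100,90,7,"side14c")
```

```text
[ 0.3415  0.0462 -0.0229] [0.6691 0.0474 0.7875]
[224.6551 236.0311]
```

View pics/side14c.png

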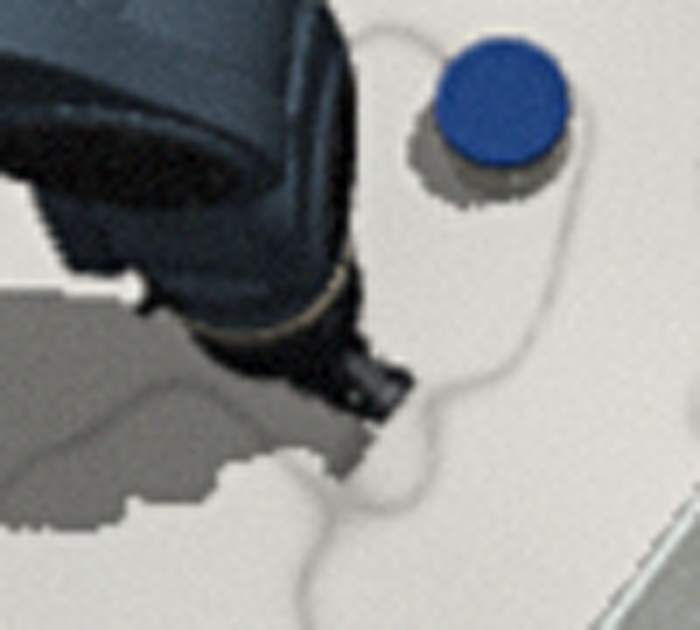

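Emit:
arm_command([
  [[0,0,0,-0.2,0,0,0],[0,0,0,-0.4,0,0,0],[0,0,0,-0.4,0,0,0]],
])

```text
clock: 20.3
eef_pos: [0.3421, 0.0462, -0.0248]
ee_rot: [3.08, -0.616, 0.005]
contact_force: [-13.0, -2.2, 56.3]
opening: -0.0003
```

Emit:
arm_command([
  [[0,0,0,2,0,0,0],[50,0,0,6,0,0,0],[100,0,0,10,0,0,8],[100,0.5,1,13,0,0,16],[100,1,3,13,0,0,24],[100,2,5,13,0,0,32],[100,3,7,13,0,0,40],[100,4,9,13,0,0,48],[100,5,11,13,0,0,56],[100,6,13,13,0,0,64],[100,6,13,13,0,0,72],[100,6,13,13,0,0,80],[100,6,13,13,0,0,88],[100,6,13,13,0,0,90.5],[100,6,13,13,0,0,90.5]],
])

```text
clock: 21.8
eef_pos: [0.4019, 0.1762, 0.105]
ee_rot: [-2.604, -1.754, -0.004]
contact_force: [0.1, 0.1, -0.0]
opening: 0.0852
```

Run:
```python
from h import *
np.set_printoptions(precision=4,suppress=True)
s=robot.read_state();p=s["eef_pos"];print(p,s["ee_rot"],s["contact_force"])
for n in("top","side"):
    im=img(n,n+"15"); print(n,blobs(im,*RNG["blue"]))
    crop(im,*((200,170) if n=="top" else (190,130)),120,110,6,n+"15c")
```

```text
[0.4019 0.1762 0.105 ] [-2.6041 -1.7539 -0.0042] [ 0.1155  0.1269 -0.0454]
top [([200.3, 171.4], [197, 168, 8, 8, 43]), ([212.0, 189.1], [197, 175, 25, 24, 218])]
side [([305.3, 152.0], [295, 140, 27, 28, 483]), ([251.6, 194.6], [243, 186, 18, 18, 252])]
```

View pics/side15c.png

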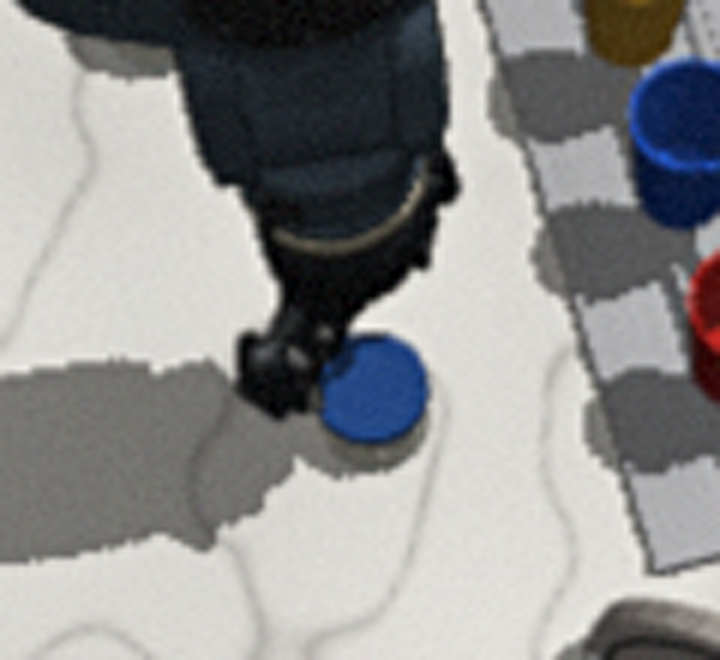

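View pics/top15c.png

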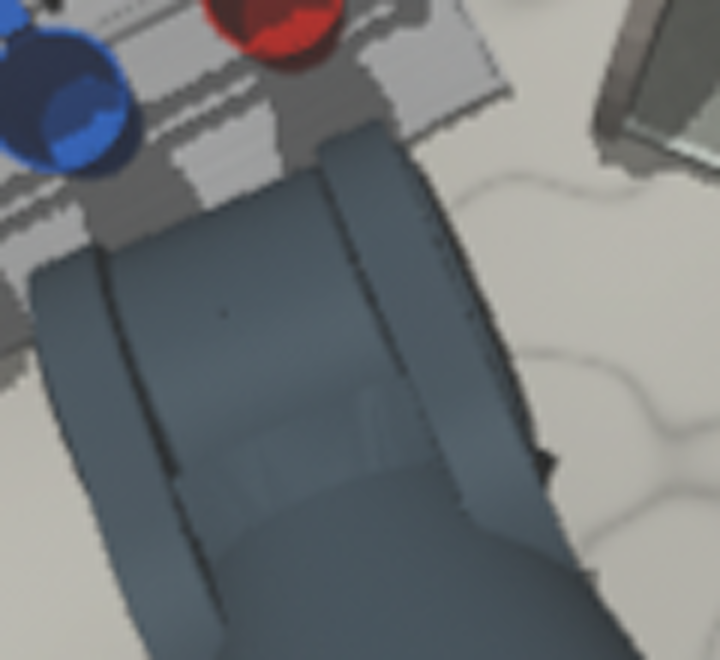

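```bash
cat >> h.py <<'E'
ZB=.0315  # true TCP z = reading + ZB (touch test)
def tp(off,s=None,zb=ZB):
    s=s or robot.read_state();return s["eef_pos"]+[0,0,zb]+R.from_rotvec(s["ee_rot"]).as_matrix()@np.array(off)
E
python3 - <<'E'
from h import *
np.set_printoptions(precision=1,suppress=True)
im=cv2.imread("pics/side15.png")
for zb,c in((0,(0,0,255)),(.0315,(0,255,0))):
  for sx in(-1,1):
    q=[proj("side",tp((sx*x,y,z),zb=zb))[0] for x,y,z in((.0427,-.011,-.005),(.0427,.011,-.005),(.057,.011,-.005),(.057,-.011,-.005))]
    cv2.polylines(im,[np.round(np.array(q)*16).astype(np.int32)],True,c,1,shift=4)
crop(im,190,130,120,110,6,"side15d")
E
```

```text
(no output)
```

View pics/side15d.png

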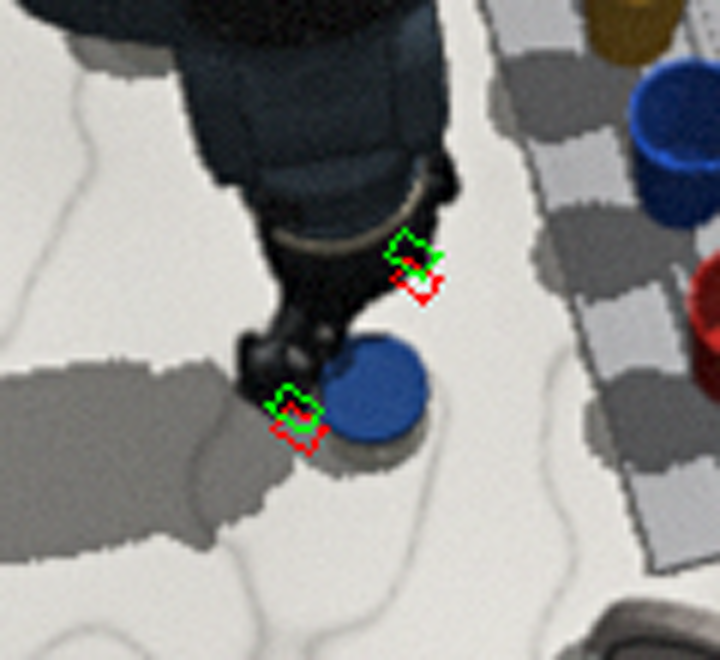

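Emit:
arm_command([
  [[100,0.1,0.1,-3,0,0,0],[100,0.1,0.1,-6,0,0,0],[100,0.1,0.1,-9,0,0,0],[100,0.1,0.1,-11,0,0,0],[100,0.1,0.1,-11.6,0,0,0],[100,0.1,0.1,-11.6,0,0,0],[0,0.1,0.1,-11.6,0,0,0],[0,0.1,0.1,-11.6,0,0,0],[0,0.1,0.1,-11.6,0,0,0],[0,0.1,0.1,-11.6,0,0,0],[0,0.1,0.1,-11.6,0,0,0]],
])

```text
clock: 23.0
eef_pos: [0.404, 0.1777, -0.0095]
ee_rot: [-2.606, -1.751, -0.009]
contact_force: [-1.0, 0.6, 7.2]
opening: 0.0615
```

Emit:
arm_command([
  [[0,0,0,2,0,0,0],[0,0,0,6,0,0,0],[0,0,0,10,0,0,0],[0,0,0,14,0,0,0],[0,0,0,18,0,0,0],[0,0,0,18,0,0,0]],
])

```text
clock: 23.6
eef_pos: [0.4066, 0.1789, 0.1761]
ee_rot: [2.608, 1.752, 0.023]
contact_force: [1.6, -0.2, -3.5]
opening: 0.0615
```

Run:
```python
from h import *
crop(cv2.imread("pics/top12.png"),295,90,255,175,3.1,"t12")
crop(cv2.imread("pics/side12.png"),175,225,200,195,3,"s12")
```

```text
(no output)
```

View pics/t12.png

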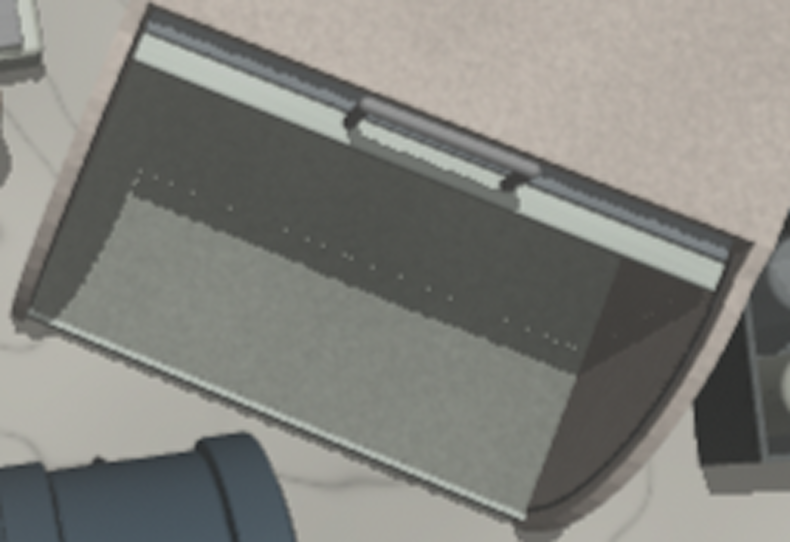

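View pics/s12.png

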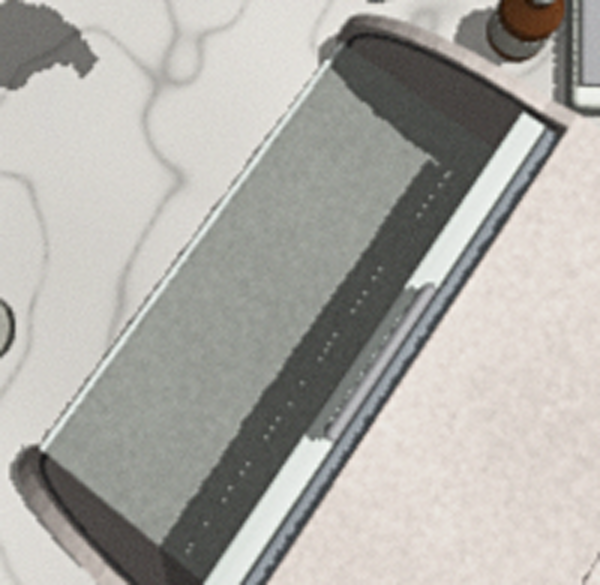

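Run:
```python
from h import *
np.set_printoptions(precision=4,suppress=True)
for n,l,r in(("top",(304.7,190.6),(464.4,257.7)),("side",(286.7,244.3),(189,375.7))):
    a,b=onz(n,l,.026),onz(n,r,.026);d=a-b
    yaw=np.arctan2(d[1],d[0])-np.pi/2;m=(a+b)/2
    x=np.array([np.cos(yaw),np.sin(yaw)])
    print(n,a,b,np.linalg.norm(d),np.degrees(yaw),"mid",m,"origin",m[:2]+.208*x, "floorpt",m[:2]+.098*x)
# handle at top z=.282: post ends
a,b=onz("top",(295+362/3.1,90+103/3.1),.288),onz("top",(295+540/3.1,90+170/3.1),.288);print("handle top",a,b,(a+b)/2,np.linalg.norm(a-b))
```

```text
top [0.5458 0.0658 0.026 ] [ 0.3513 -0.3834  0.026 ] 0.4894117409443016 -23.40958616211857 mid [ 0.4485 -0.1588  0.026 ] origin [ 0.6394 -0.2414] floorpt [ 0.5385 -0.1977]
side [0.5488 0.0508 0.026 ] [ 0.3605 -0.3842  0.026 ] 0.4740159312760423 -23.41531211620208 mid [ 0.4546 -0.1667  0.026 ] origin [ 0.6455 -0.2494] floorpt [ 0.5446 -0.2057]
handle top [ 0.6625 -0.1728  0.288 ] [ 0.6106 -0.3008  0.288 ] [ 0.6366 -0.2368  0.288 ] 0.13817613183384692
```

Emit:
arm_command([
  [[0,0.4,-3,0.5,0,0,0],[0,0.8,-6.5,1,0,0,0],[0,1.3,-10,1,0,0,0],[0,1.7,-13.5,1,0,0,0],[0,2.1,-17,1,0,0,0],[0,2.5,-20.5,1,0,0,0],[0,3,-24,1,0,0,0],[0,3.4,-27.5,1,0,0,0],[0,3.9,-31,1,0,0,0],[0,4.3,-34.5,1,0,0,0],[0,4.7,-38,1,0,0,0],[0,5.1,-41.5,1,0,0,0],[0,5.6,-45,1,0,0,0],[0,6,-48,1,0,0,0],[0,6.3,-50.5,1,0,0,0],[0,6.5,-52,1,0,0,0],[0,6.5,-52.5,1,0,0,0],[0,6.5,-52.5,1,0,0,0]],
])

```text
clock: 25.4
eef_pos: [0.4713, -0.3459, 0.1857]
ee_rot: [-2.608, -1.75, -0.023]
contact_force: [0.1, 0.7, -3.3]
opening: 0.0612
```

Run:
```python
from h import *
for n in("top","side"): img(n,n+"16")
```

```text
(no output)
```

View pics/top16.png

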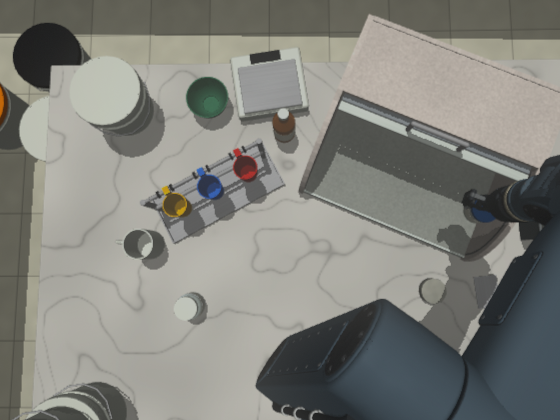

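View pics/side16.png

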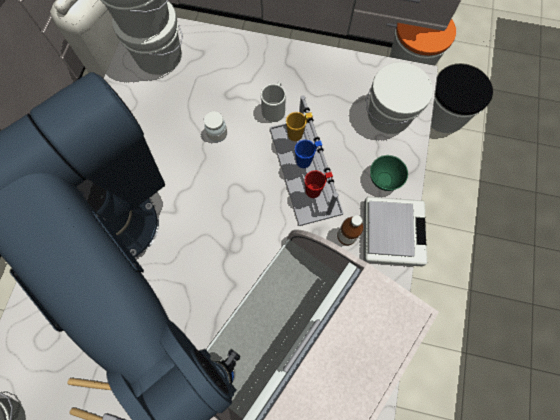

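Emit:
arm_command([
  [[0,0,0,-3,0,0,0],[0,0,0,-6,0,0,0],[0,0,0,-9,0,0,0],[0,0,0,-12,0,0,0],[0,0,0,-14.5,0,0,0],[0,0,0,-16,0,0,0],[0,0,0,-16.6,0,0,0],[0,0,0,-16.6,0,0,0]],
])

```text
clock: 26.3
eef_pos: [0.4713, -0.3441, 0.0199]
ee_rot: [-2.605, -1.753, -0.023]
contact_force: [-0.1, 0.3, -2.3]
opening: 0.0617
```

Emit:
arm_command([
  [[0,0,0,-0.3,0,0,0],[0,0,0,-0.6,0,0,0],[0,0,0,-0.7,0,0,0],[0,0,0,-0.7,0,0,0]],
])

```text
clock: 26.7
eef_pos: [0.4713, -0.3441, 0.0131]
ee_rot: [-2.605, -1.753, -0.023]
contact_force: [0.4, 0.0, -2.5]
opening: 0.0615
```

Emit:
arm_command([
  [[0,0,0,-0.2,0,0,0],[0,0,0,-0.35,0,0,0],[0,0,0,-0.35,0,0,0]],
])

```text
clock: 27.0
eef_pos: [0.472, -0.3445, 0.0108]
ee_rot: [2.606, 1.753, 0.024]
contact_force: [-0.1, 1.9, 7.3]
opening: 0.0613
```

Emit:
arm_command([
  [[85,0,0,0,0,0,0],[85,0,0,0,0,0,0],[85,0,0,0,0,0,0],[85,0,0,2,0,0,0],[85,0,0,5,0,0,0],[85,0,0,9,0,0,0],[85,0,0,13,0,0,0],[85,0,2,17,0,0,0],[85,0,5,20,0,0,4],[85,0,9,22,0,0,10],[85,-1,13,22,0,0,16],[85,-1,17,22,0,0,22],[85,-1,21,22,0,0,28],[85,-1,25,22,0,0,34],[85,-1,29,22,0,0,40],[85,0,33,22,0,0,46],[85,0,37,22,0,0,50],[85,0,40,22,0,0,50],[85,0,40,22,0,0,50]],
])

```text
clock: 28.9
eef_pos: [0.4719, 0.0585, 0.2306]
ee_rot: [-1.613, -2.688, -0.023]
contact_force: [0.5, -0.7, -0.3]
opening: 0.0725
```

Run:
```python
from h import *
np.set_printoptions(precision=4,suppress=True)
s=robot.read_state();print(s["eef_pos"],s["ee_rot"],s["joint_positions"])
for n in("top","side"):
    im=img(n,n+"17")
    for k in RNG: print(n,k,blobs(im,*RNG[k]))
```

```text
[0.4719 0.0585 0.2306] [-1.6128 -2.6881 -0.0232] [ 0.1122  0.1428 -0.0743  1.3501  0.0158 -0.3777]
top yellow [([2.6, 104.3], [0, 84, 8, 41, 218]), ([275.2, 119.8], [273, 114, 6, 12, 38]), ([174.8, 204.0], [162, 186, 25, 31, 343])]
top blue [([200.3, 171.4], [197, 168, 8, 8, 43]), ([212.0, 188.9], [197, 175, 25, 24, 210]), ([455.2, 214.9], [445, 205, 22, 21, 370])]
top red []
top red0 [([236.9, 152.3], [234, 149, 7, 8, 38]), ([248.7, 174.4], [241, 169, 16, 10, 86])]
side yellow [([434.3, 39.5], [404, 21, 52, 31, 754]), ([296.3, 124.6], [286, 112, 26, 29, 488]), ([351.8, 228.9], [343, 218, 20, 20, 179])]
side blue [([305.3, 152.0], [295, 140, 27, 28, 483]), ([228.6, 371.1], [218, 360, 22, 24, 421])]
side red []
side red0 [([315.2, 182.3], [305, 171, 27, 27, 382])]
```

View pics/top17.png

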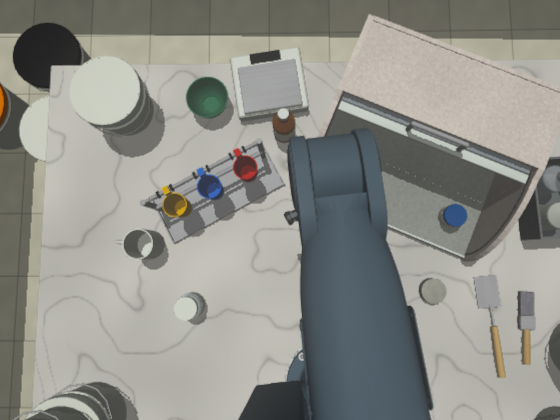

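View pics/side17.png

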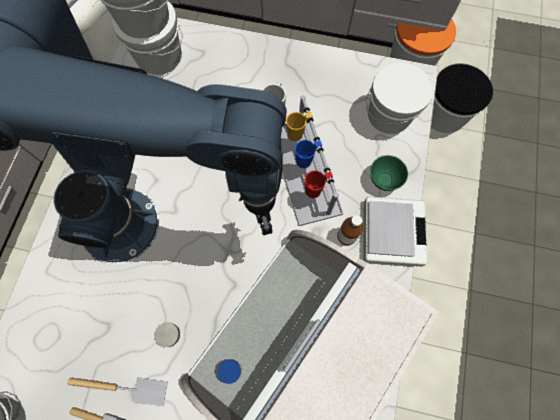

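Emit:
arm_command([
  [[95,2,3,0,0,0,0],[95,4,6,0,0,0,0],[95,6.5,9,0,0,0,0],[95,9,12.5,0,0,0,0],[95,11,15.5,0,0,0,0],[95,11.8,16.5,-1,0,0,0],[95,11.8,16.5,-2,0,0,0],[95,11.8,16.5,-2,0,0,0]],
])

```text
clock: 29.8
eef_pos: [0.5887, 0.2191, 0.2085]
ee_rot: [-1.616, -2.684, -0.016]
contact_force: [-0.2, -0.1, -0.8]
opening: 0.0812
```

Run:
```python
from h import *
np.set_printoptions(precision=4,suppress=True)
s=robot.read_state();print(s["eef_pos"],s["ee_rot"],s["joint_positions"])
im=img("side","side18")
for sx in(-1,1):
    q=[proj("side",tp((sx*x,y,z)))[0] for x,y,z in((.0405,-.011,-.005),(.0405,.011,-.005),(.055,.011,-.005),(.055,-.011,-.005))]
    cv2.polylines(im,[np.round(np.array(q)*16).astype(np.int32)],True,(0,255,0),1,shift=4)
crop(im,260,110,110,110,6,"side18c")
im=img("top","top18")
crop(im,180,110,120,110,6,"top18c")
```

```text
[0.5887 0.2191 0.2085] [-1.616  -2.6842 -0.0165] [ 0.3494  0.4169  0.2533  1.4044  0.0132 -0.1376]
```

View pics/side18c.png

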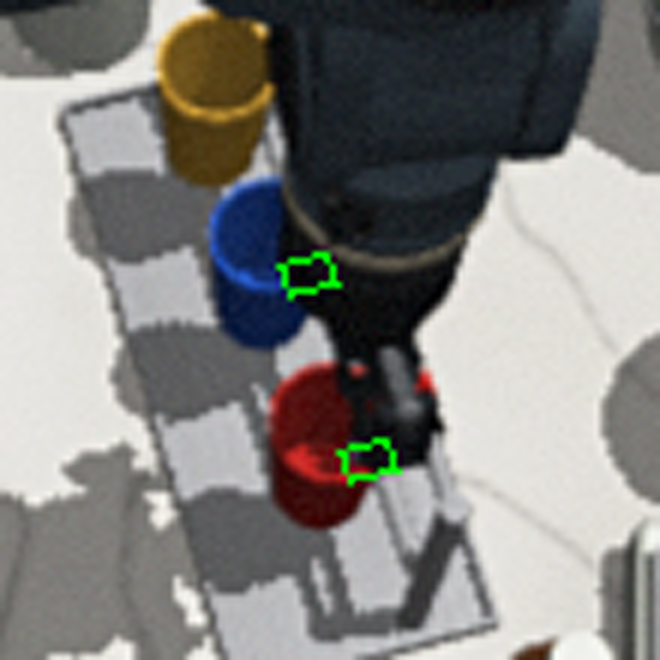

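View pics/top18c.png

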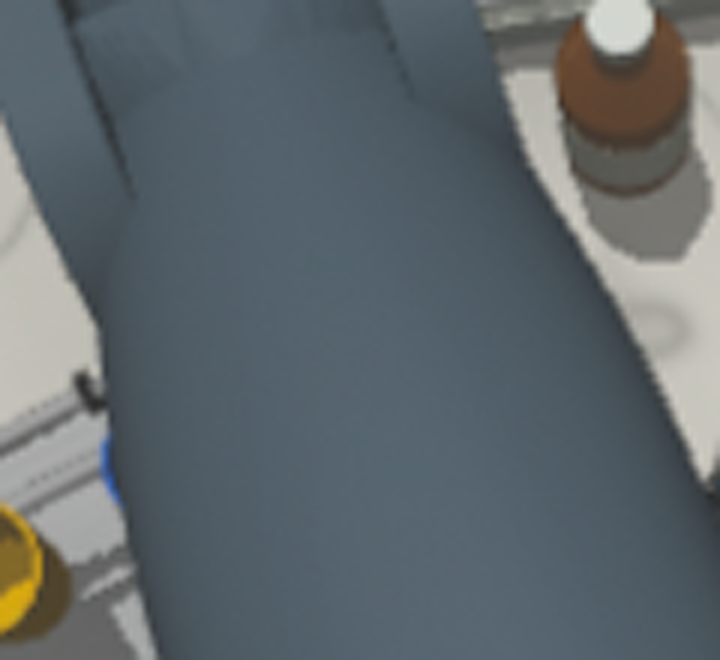

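Emit:
arm_command([
  [[95,0,0.4,-2,0,0,0],[95,0,0.4,-4,0,0,0],[95,0,0.4,-5,0,0,0],[95,0,0.4,-5,0,0,0]],
])

```text
clock: 30.3
eef_pos: [0.5882, 0.2222, 0.1601]
ee_rot: [-1.618, -2.684, -0.018]
contact_force: [0.2, 0.3, 0.0]
opening: 0.0811
```

Run:
```python
from h import *
np.set_printoptions(precision=4,suppress=True)
s=robot.read_state();print(s["eef_pos"],s["ee_rot"],s["joint_positions"])
im=img("side","side19");im2=im.copy()
for sx in(-1,1):
    q=[proj("side",tp((sx*x,y,z)))[0] for x,y,z in((.0405,-.011,-.0),(.0405,.011,-.0),(.055,.011,-.0),(.055,-.011,-.0))]
    cv2.polylines(im,[np.round(np.array(q)*16).astype(np.int32)],True,(0,255,0),1,shift=4)
crop(im,285,145,75,70,8,"side19c")
crop(im2,285,145,75,70,8,"side19d")
```

```text
[0.5882 0.2222 0.1601] [-1.618  -2.6838 -0.018 ] [ 0.3542  0.4308  0.152   1.2879  0.0132 -0.1315]
```

View pics/side19c.png

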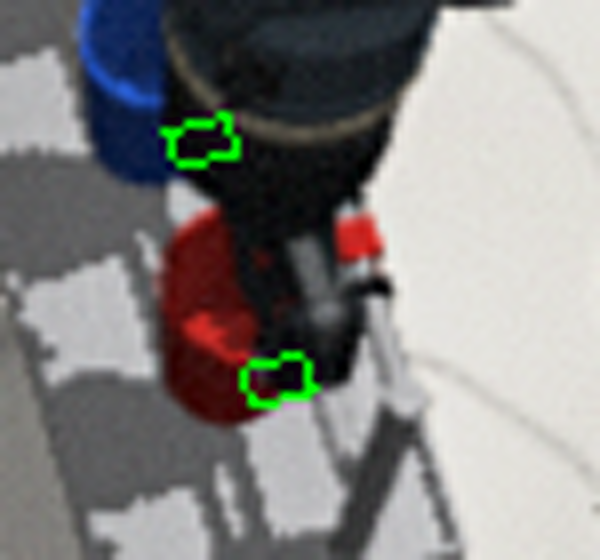

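View pics/side19d.png

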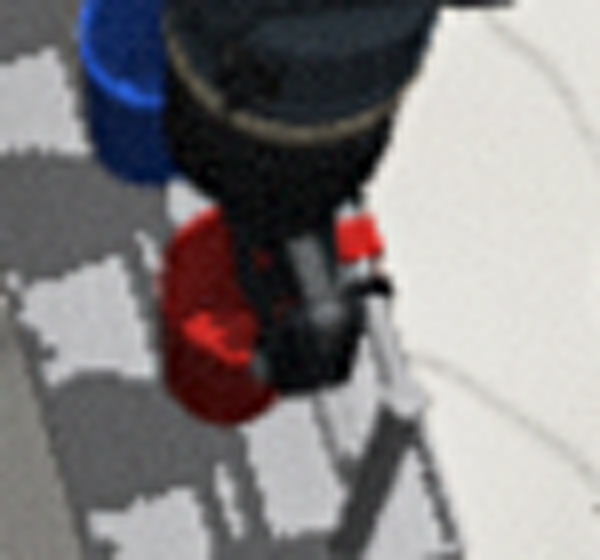

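Run:
```python
from h import *
np.set_printoptions(precision=4,suppress=True)
c=np.array([.5936,.2232])
for z in(.175,.185,.195):
  for r in (.0405,.055):
    P=[*(c+r*np.array([.469,-.883])),z]; print(z,r,(proj("side",P)-[285,145])*8)
# inverse: observed tip outer-bottom centre (305,388) at z=.188
for z in(.18,.188,.195): print(onz("side",(285+305/8,145+388/8),z))
print("pred outer tip",tp((-.055,0,0)),tp((.055,0,0)))
```

```text
0.175 0.0405 [[277.0292 375.8474]]
0.175 0.055 [[288.8299 412.2259]]
0.185 0.0405 [[279.8006 365.9447]]
0.185 0.055 [[291.7066 402.5778]]
0.195 0.0405 [[282.6166 355.8822]]
0.195 0.055 [[294.6299 392.7735]]
[0.6232 0.1831 0.18  ]
[0.6229 0.18   0.188 ]
[0.6226 0.1772 0.195 ]
pred outer tip [0.6145 0.1739 0.1919] [0.5632 0.2711 0.1933]
```

Emit:
arm_command([
  [[95,-0.3,-0.1,0,0,0,0],[95,-0.3,-0.1,-2,0,0,0],[95,-0.3,-0.1,-4,0,0,0],[95,-0.3,-0.1,-6,0,0,0],[95,-0.3,-0.1,-6,0,0,0]],
])

```text
clock: 30.85
eef_pos: [0.5845, 0.221, 0.0997]
ee_rot: [-1.617, -2.683, -0.016]
contact_force: [0.2, -0.2, 0.3]
opening: 0.0812
```

Run:
```python
from h import *
np.set_printoptions(precision=4,suppress=True)
s=robot.read_state();print(s["eef_pos"],s["ee_rot"],s["contact_force"])
im=img("side","side20")
crop(im,285,145,75,70,8,"side20d")
```

```text
[0.5845 0.221  0.0997] [-1.6174 -2.6831 -0.0162] [ 0.193  -0.2137  0.3076]
```

View pics/side20d.png

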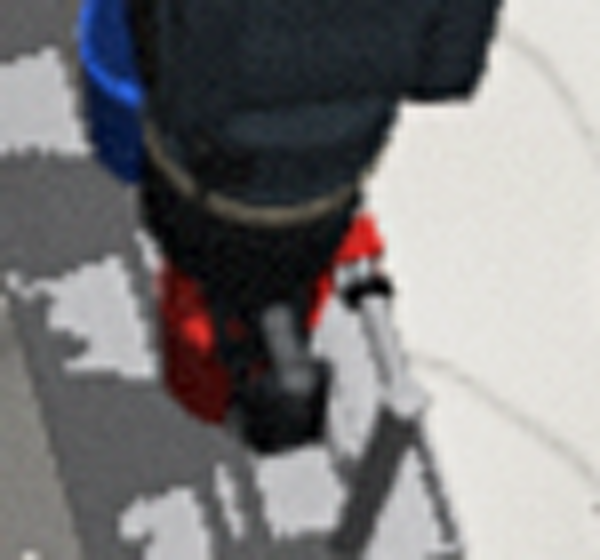

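Emit:
arm_command([
  [[0,0,0,0,0,0,0],[0,0,0,0,0,0,0],[0,0,0,0,0,0,0],[0,0,0,0,0,0,0]],
])

```text
clock: 31.3
eef_pos: [0.5861, 0.2216, 0.1034]
ee_rot: [-1.619, -2.686, -0.022]
contact_force: [-2.0, -0.8, 7.3]
opening: 0.0626
```

Emit:
arm_command([
  [[0,0,0,0.7,0,0,0],[0,0,0,1.5,0,0,0],[0,0,0,2.5,0,0,0],[0,0,0,3.7,0,0,0],[0,0,0,4,0,0,0]],
])

```text
clock: 31.8
eef_pos: [0.587, 0.2219, 0.1455]
ee_rot: [-1.62, -2.687, -0.025]
contact_force: [-0.0, 0.3, -1.1]
opening: 0.0622
```

Run:
```python
from h import *
np.set_printoptions(precision=4,suppress=True)
s=robot.read_state();print(s["eef_pos"],s["ee_rot"],s["contact_force"],s["opening"])
im=img("side","side21")
crop(im,270,125,90,90,7,"side21d")
```

```text
[0.587  0.2219 0.1455] [-1.6197 -2.687  -0.0251] [-0.0421  0.3443 -1.0956] 0.06221648336264374
```

View pics/side21d.png

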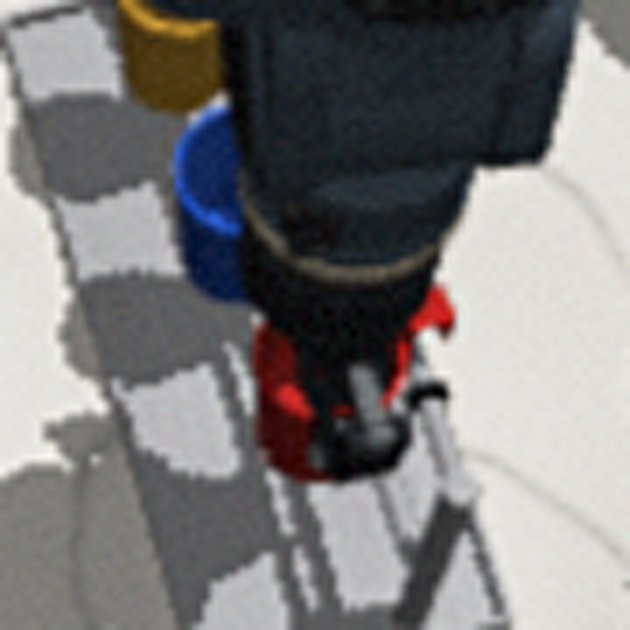

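Emit:
arm_command([
  [[0,-0.5,-0.3,2,0,0,0],[0,-2,-1,4.5,0,0,0],[0,-4,-2,7,0,0,0],[0,-5,-4,9.5,0,0,-3],[0,-5,-7,11.5,0,0,-7],[0,-5,-10,12,0,0,-11],[0,-5,-13.5,12,0,0,-15],[0,-5,-17,12,0,0,-19],[0,-5,-20.5,12,0,0,-23],[0,-5,-24,12,0,0,-27],[0,-5,-27.5,12,0,0,-31],[0,-5,-31,12,0,0,-35],[0,-5.5,-34.5,12,0,0,-39],[0,-6,-38,12,0,0,-43],[0,-6.5,-41.5,12,0,0,-47],[0,-7,-44.5,12,0,0,-50],[0,-7.1,-46.7,12,0,0,-51.4],[0,-7.1,-46.7,12,0,0,-51.4],[0,-7.1,-46.7,12,0,0,-51.4]],
])

```text
clock: 33.75
eef_pos: [0.5157, -0.2453, 0.2648]
ee_rot: [2.627, 1.719, 0.025]
contact_force: [0.2, 0.9, -0.7]
opening: 0.062
```

Run:
```python
from h import *
np.set_printoptions(precision=4,suppress=True)
s=robot.read_state();print(s["eef_pos"],s["ee_rot"],s["contact_force"],s["opening"],s["joint_positions"])
for n in("top","side"): img(n,n+"22")
```

```text
[ 0.5157 -0.2453  0.2648] [2.6268 1.7189 0.025 ] [ 0.1549  0.8786 -0.7009] 0.06202144755346224 [-0.4512  0.3003  0.2198  1.4802  0.0125 -0.0393]
```

View pics/top22.png

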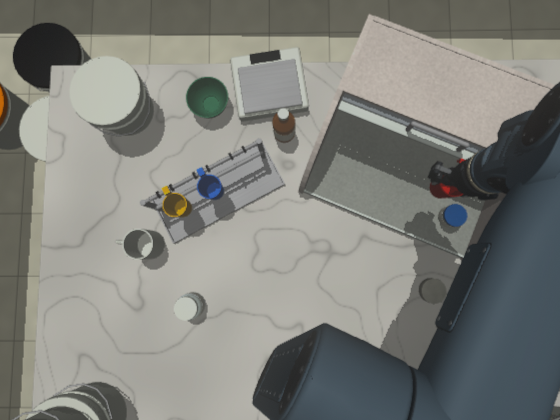

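View pics/side22.png

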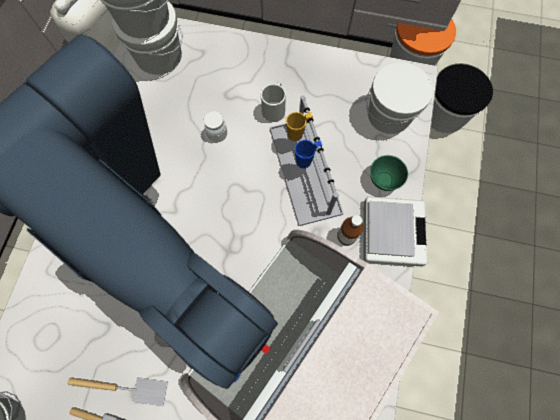

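```bash
cat >> h.py <<'E'
O=np.array([.643,-.240]);X=np.array([.918,-.397]);Y=np.array([.397,.918])
def cab(p): d=np.array(p)[:2]-O; return np.round([d@X,d@Y],4)
E
python3 - <<'E'
from h import *
print(cab(onz("top",(455.2,214.9),.078)),cab(onz("side",(228.6,371.1),.078)),cab(robot.read_state()["eef_pos"]))
E
```

```text
[-0.1193 -0.1639] [-0.116  -0.1632] [-0.115  -0.0545]
```

Emit:
arm_command([
  [[0,0,0,-3,0,0,0],[0,0,0,-6.5,0,0,0],[0,0,0,-10,0,0,0],[0,0,0,-13.5,0,0,0],[0,0,0,-16.5,0,0,0],[0,0,0,-19,0,0,0],[0,0,0,-20.5,0,0,0],[0,0,0,-21,0,0,0],[0,0,0,-21,0,0,0]],
])

```text
clock: 34.75
eef_pos: [0.5158, -0.2434, 0.0548]
ee_rot: [2.625, 1.723, 0.025]
contact_force: [-0.0, 0.3, 0.0]
opening: 0.0621
```

Emit:
arm_command([
  [[0,0,0,-0.2,0,0,0],[0,0,0,-0.4,0,0,0],[0,0,0,-0.5,0,0,0],[0,0,0,-0.5,0,0,0]],
])

```text
clock: 35.15
eef_pos: [0.516, -0.2435, 0.0501]
ee_rot: [2.624, 1.723, 0.025]
contact_force: [0.1, 1.1, -1.4]
opening: 0.0622
```

Run:
```python
from h import *
im=img("top","top23");crop(im,380,140,110,100,6,"top23c")
im=img("side","side23");crop(im,200,300,110,100,6,"side23c")
```

```text
(no output)
```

View pics/top23c.png

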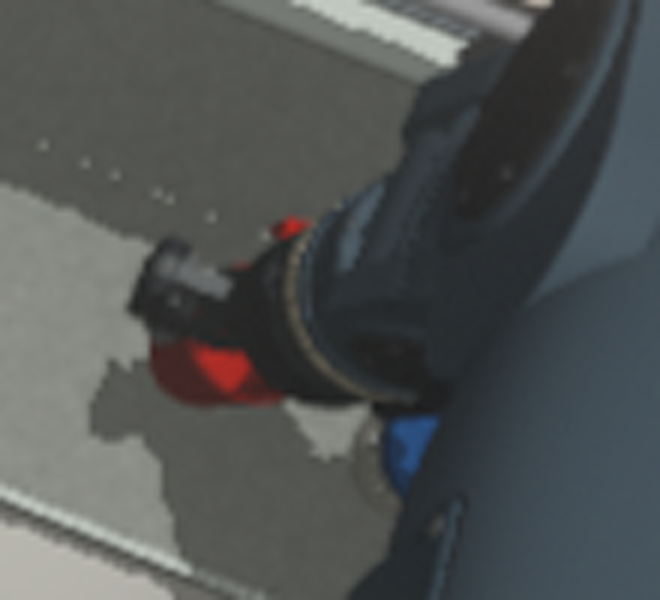

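View pics/side23c.png

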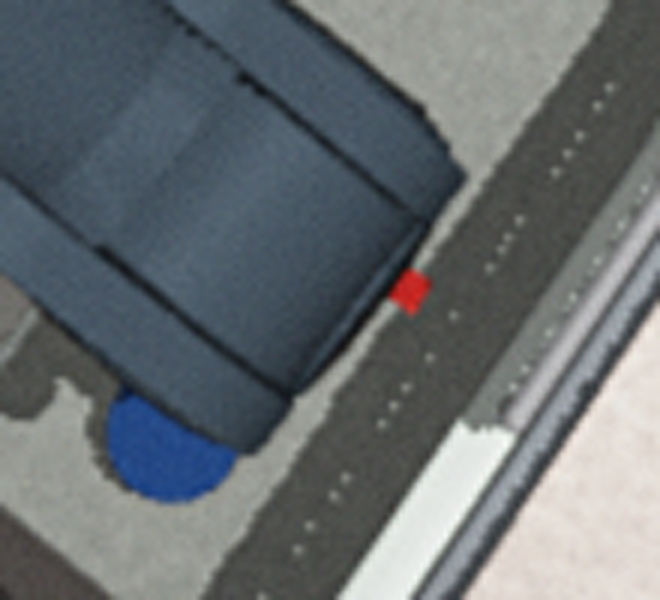

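Emit:
arm_command([
  [[0,0,0,-0.15,0,0,0],[0,0,0,-0.3,0,0,0],[0,0,0,-0.3,0,0,0]],
])

```text
clock: 35.55
eef_pos: [0.5174, -0.2441, 0.0491]
ee_rot: [2.622, 1.721, 0.028]
contact_force: [-1.2, 1.6, 15.3]
opening: 0.0623
```

Emit:
arm_command([
  [[92,0,0,0,0,0,0],[92,0,0,0,0,0,0],[92,0,0,1,0,0,0],[92,0,0,4,0,0,0],[92,0,0,8,0,0,0],[92,0,0,12,0,0,0],[92,0,1,16,0,0,0],[92,0,5,18,0,0,4],[92,0,9,19,0,0,8],[92,0,13,20,0,0,13],[92,0,17,20,0,0,18],[92,0,21,20,0,0,23],[92,0,25.5,20,0,0,28],[92,0,30,20,0,0,33],[92,0,34.5,20,0,0,38],[92,0,39,20,0,0,43],[92,0,43,20,0,0,48],[92,0,47,20,0,0,51.4],[92,0,50,20,0,0,51.4],[92,0,50,20,0,0,51.4]],
])

```text
clock: 37.55
eef_pos: [0.5169, 0.2592, 0.2489]
ee_rot: [-1.612, -2.692, -0.029]
contact_force: [0.4, -0.2, -0.7]
opening: 0.0791
```

Run:
```python
from h import *
np.set_printoptions(precision=4,suppress=True)
s=robot.read_state();print(s["eef_pos"],s["ee_rot"],s["contact_force"],s["opening"],s["joint_positions"])
for n in("top","side"):
    im=img(n,n+"24"); print([ (k,blobs(im,*RNG[k])) for k in("blue","red0")])
```

```text
[0.5169 0.2592 0.2489] [-1.6119 -2.6917 -0.0295] [ 0.3664 -0.2105 -0.7481] 0.07907100594634742 [ 0.457   0.3114  0.1958  1.4415  0.0136 -0.0346]
[('blue', [([455.2, 214.9], [445, 205, 22, 21, 370])]), ('red0', [([428.9, 179.5], [425, 176, 8, 8, 44]), ([418.6, 196.3], [410, 183, 24, 23, 177])])]
[('blue', [([309.8, 152.0], [297, 139, 25, 29, 232]), ([228.6, 371.1], [218, 360, 22, 24, 423])]), ('red0', [([256.2, 339.7], [244, 327, 28, 25, 423])])]
```

View pics/top24.png

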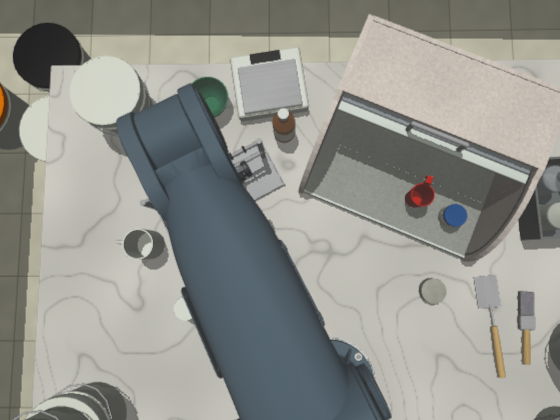

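View pics/side24.png

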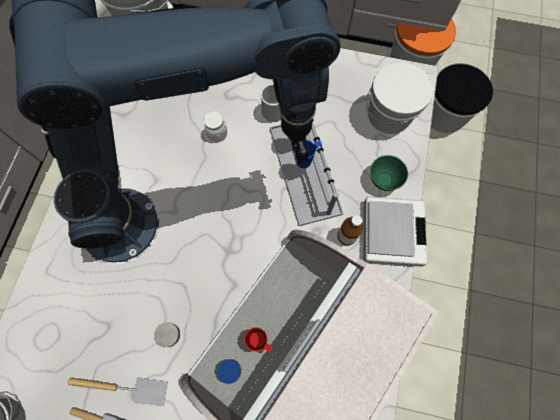

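Emit:
arm_command([
  [[95,1.2,3,-1,0,0,0],[95,2.1,5.5,-2,0,0,0],[95,2.1,5.5,-5,0,0,0],[95,2.1,5.5,-8,0,0,0],[95,2.1,5.5,-9,0,0,0],[95,2.1,5.5,-9,0,0,0]],
])

```text
clock: 38.25
eef_pos: [0.5374, 0.3097, 0.1583]
ee_rot: [-1.616, -2.688, -0.024]
contact_force: [0.1, -0.3, 0.2]
opening: 0.0811
```

Run:
```python
from h import *
np.set_printoptions(precision=4,suppress=True)
s=robot.read_state();print(s["eef_pos"],s["contact_force"])
im=img("side","side25"); crop(im,275,115,75,70,8,"side25d")
c=np.array([.5451,.3167])
for z in(.18,.19):
  for r in (.0405,.055):
    P=[*(c+r*np.array([.469,-.883])),z]; print(z,r,(proj("side",P)-[275,115])*8)
```

```text
[0.5374 0.3097 0.1583] [ 0.0586 -0.3299  0.1641]
0.18 0.0405 [[277.5679 353.0905]]
0.18 0.055 [[288.8051 387.6662]]
0.19 0.0405 [[279.6541 341.3615]]
0.19 0.055 [[290.9872 376.165 ]]
```

View pics/side25d.png

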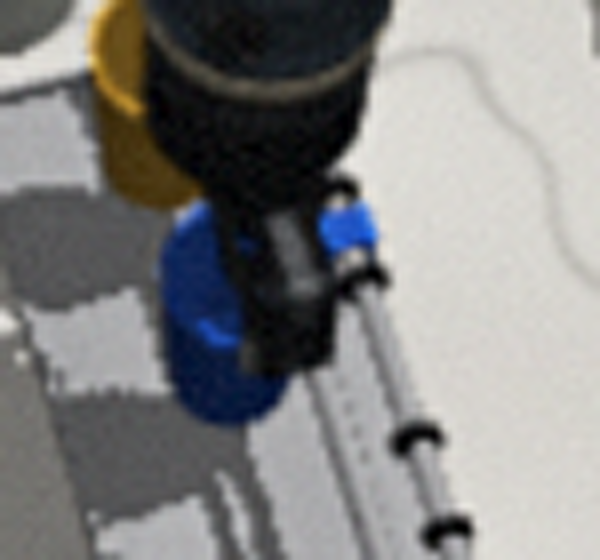

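Emit:
arm_command([
  [[95,-0.1,0.3,0,0,0,0],[95,-0.1,0.3,-2,0,0,0],[95,-0.1,0.3,-4,0,0,0],[95,-0.1,0.3,-5.8,0,0,0],[95,-0.1,0.3,-5.8,0,0,0],[0,-0.1,0.3,-5.8,0,0,0],[0,-0.1,0.3,-5.8,0,0,0],[0,-0.1,0.3,-5.8,0,0,0],[0,-0.1,0.3,-5.8,0,0,0],[0,-0.1,0.3,-5.8,0,0,0]],
])

```text
clock: 39.3
eef_pos: [0.5381, 0.3139, 0.1039]
ee_rot: [-1.617, -2.691, -0.032]
contact_force: [-2.2, -0.5, 6.3]
opening: 0.0621
```

Emit:
arm_command([
  [[0,0,0,0.7,0,0,0],[0,0,0,1.5,0,0,0],[0,0,0,2.5,0,0,0],[0,0,0,3.7,0,0,0],[0,0,0,4,0,0,0]],
])

```text
clock: 39.8
eef_pos: [0.5389, 0.3143, 0.1461]
ee_rot: [-1.618, -2.692, -0.035]
contact_force: [-0.3, -0.5, -1.7]
opening: 0.0618
```

Run:
```python
from h import *
np.set_printoptions(precision=4,suppress=True)
s=robot.read_state();print(s["eef_pos"],s["contact_force"])
im=img("side","side26"); crop(im,265,95,85,85,7,"side26d")
```

```text
[0.5389 0.3143 0.1461] [-0.2808 -0.4673 -1.6695]
```

View pics/side26d.png

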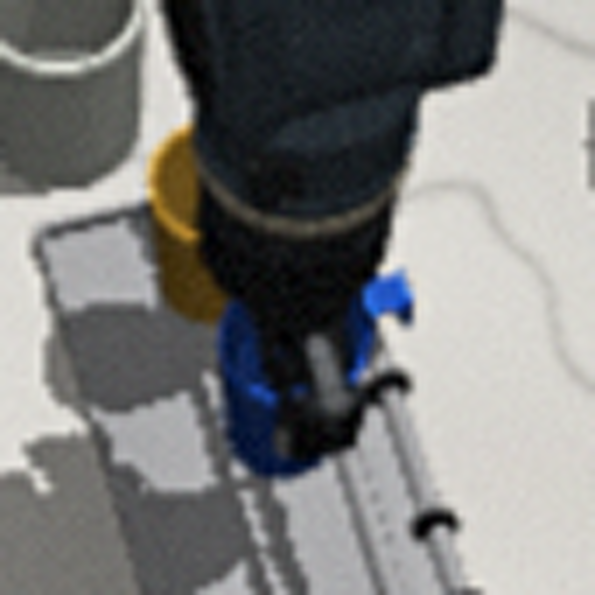

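Emit:
arm_command([
  [[0,-0.5,-0.3,2,0,0,0],[0,-2,-1,4.5,0,0,0],[0,-3.5,-2,7,0,0,0],[0,-4,-4,9.5,0,0,-3],[0,-4,-7,11.5,0,0,-7],[0,-4,-10,12,0,0,-11],[0,-4,-13.5,12,0,0,-15],[0,-4,-17,12,0,0,-19],[0,-4,-20.5,12,0,0,-23],[0,-4,-24,12,0,0,-27],[0,-4,-27.5,12,0,0,-31],[0,-3.5,-31,12,0,0,-35],[0,-2.5,-34.5,12,0,0,-39],[0,-1.2,-38,12,0,0,-43],[0,0.2,-41.5,12,0,0,-47],[0,1.5,-44.5,12,0,0,-50],[0,2.0,-45.8,12,0,0,-51.4],[0,2.0,-45.8,12,0,0,-51.4],[0,2.0,-45.8,12,0,0,-51.4]],
])

```text
clock: 41.75
eef_pos: [0.5584, -0.1432, 0.2655]
ee_rot: [2.619, 1.721, 0.031]
contact_force: [-1.5, 0.3, -1.9]
opening: 0.0619
```

Run:
```python
from h import *
np.set_printoptions(precision=4,suppress=True)
s=robot.read_state();print(s["eef_pos"],s["ee_rot"],s["contact_force"],s["opening"],cab(s["eef_pos"]))
im=img("top","top27");crop(im,290,100,180,150,4,"top27c")
```

```text
[ 0.5584 -0.1432  0.2655] [2.6187 1.7206 0.0315] [-1.4502  0.2524 -1.9475] 0.06192827834305564 [-0.1161  0.0553]
```

View pics/top27c.png

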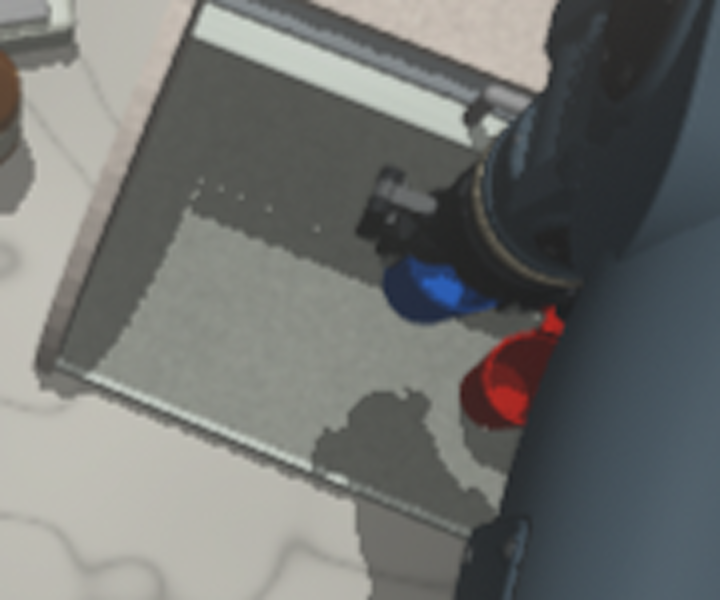

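Emit:
arm_command([
  [[0,0,0,-3,0,0,0],[0,0,0,-6.5,0,0,0],[0,0,0,-10,0,0,0],[0,0,0,-13.5,0,0,0],[0,0,0,-16.5,0,0,0],[0,0,0,-19,0,0,0],[0,0,0,-20.5,0,0,0],[0,0,0,-21.2,0,0,0],[0,0,0,-21.4,0,0,0],[0,0,0,-21.4,0,0,0]],
])

```text
clock: 42.8
eef_pos: [0.5587, -0.1424, 0.0524]
ee_rot: [2.617, 1.722, 0.033]
contact_force: [-0.1, -0.1, -0.5]
opening: 0.062
```

Emit:
arm_command([
  [[0,0,0,-0.15,0,0,0],[0,0,0,-0.3,0,0,0],[0,0,0,-0.45,0,0,0],[0,0,0,-0.45,0,0,0]],
])

```text
clock: 43.2
eef_pos: [0.5603, -0.1427, 0.0497]
ee_rot: [2.614, 1.721, 0.037]
contact_force: [-0.3, 1.5, 10.3]
opening: 0.062
```

Emit:
arm_command([
  [[92,0,0,0,0,0,0],[92,0,0,0,0,0,0],[92,0,0,1,0,0,0],[92,0,0,4,0,0,0],[92,0,0,8,0,0,0],[92,0,0,12,0,0,0],[92,-1,1,16,0,0,0],[92,-3,5,18,0,0,4],[92,-5,9,19,0,0,8],[92,-7,13,20,0,0,13],[92,-7,17,20,0,0,18],[92,-7,21,20,0,0,23],[92,-7,25.5,20,0,0,28],[92,-7,30,20,0,0,33],[92,-7,34.5,20,0,0,38],[92,-7,39,20,0,0,43],[92,-7,43,20,0,0,48],[92,-7,47,20,0,0,51.4],[92,-7.1,51,20,0,0,51.4],[92,-7.1,53,20,0,0,51.4]],
])

```text
clock: 45.2
eef_pos: [0.4886, 0.3902, 0.2498]
ee_rot: [-1.613, -2.696, -0.042]
contact_force: [0.3, 0.2, -0.9]
opening: 0.0789
```

Run:
```python
from h import *
np.set_printoptions(precision=4,suppress=True)
s=robot.read_state();print(s["eef_pos"],s["ee_rot"],s["contact_force"],s["opening"],s["joint_positions"])
print("jug",onz("top",(137,243),.11))
for n in("top","side"):
    im=img(n,n+"28")
crop(im,265,85,75,70,8,"side28d")
```

```text
[0.4886 0.3902 0.2498] [-1.6126 -2.6956 -0.0417] [ 0.2655  0.1923 -0.9079] 0.07889062007448609 [0.6688 0.3882 0.3124 1.4702 0.0096 0.1763]
jug [0.3946 0.5195 0.11  ]
```

View pics/top28.png

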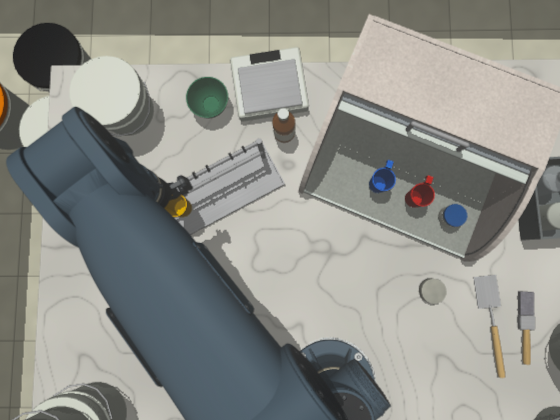

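View pics/side28.png

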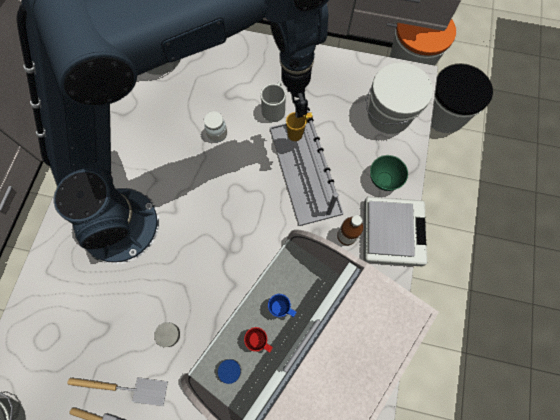

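Emit:
arm_command([
  [[95,0.1,1,-2,0.7,-0.4,0],[95,0.1,1.6,-4,1.3,-0.8,0],[95,0.1,1.6,-7,1.3,-0.8,0],[95,0.1,1.6,-9,1.3,-0.8,0],[95,0.1,1.6,-9,1.3,-0.8,0]],
])

```text
clock: 45.8
eef_pos: [0.4883, 0.4038, 0.157]
ee_rot: [-1.611, -2.694, -0.075]
contact_force: [0.1, -0.1, -0.3]
opening: 0.0811
```

Run:
```python
from h import *
np.set_printoptions(precision=4,suppress=True)
s=robot.read_state();print(s["eef_pos"],s["contact_force"],s["ee_rot"])
im=img("side","side29"); crop(im,265,85,75,70,8,"side29d")
c=np.array([.497,.4052])
for z in(.18,.19):
  for r in (.0405,.055):
    P=[*(c+r*np.array([.469,-.883])),z]; print(z,r,(proj("side",P)-[265,85])*8)
```

```text
[0.4883 0.4038 0.157 ] [ 0.1273 -0.1113 -0.2863] [-1.6113 -2.6942 -0.0752]
0.18 0.0405 [[279.2712 360.2945]]
0.18 0.055 [[289.9474 393.1733]]
0.19 0.0405 [[280.7084 347.0841]]
0.19 0.055 [[291.4715 380.1666]]
```

View pics/side29d.png

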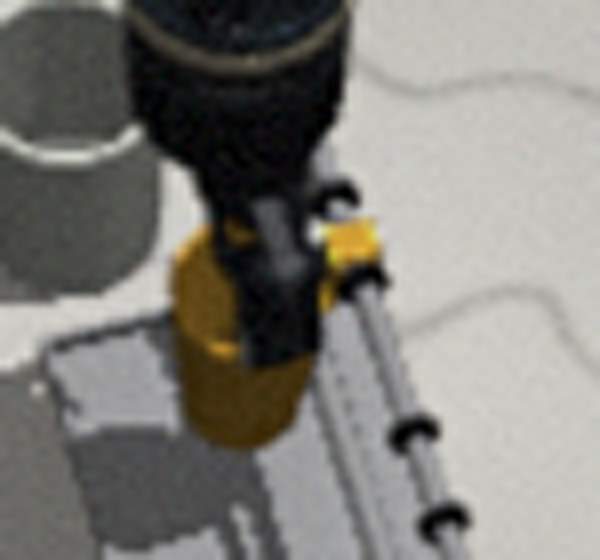

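Emit:
arm_command([
  [[95,0.2,-0.1,0,-1.5,0.9,0],[95,0.2,-0.1,0,-2.9,1.8,0],[95,0.2,-0.1,-2,-2.9,1.8,0],[95,0.2,-0.1,-4,-2.9,1.8,0],[95,0.2,-0.1,-5.6,-2.9,1.8,0],[95,0.2,-0.1,-5.6,-2.9,1.8,0]],
])

```text
clock: 46.45
eef_pos: [0.491, 0.4028, 0.1027]
ee_rot: [-1.612, -2.694, 0.017]
contact_force: [-0.6, -1.1, -0.3]
opening: 0.0814
```

Run:
```python
from h import *
np.set_printoptions(precision=4,suppress=True)
s=robot.read_state();print(s["eef_pos"],s["contact_force"],s["ee_rot"])
im=img("side","side30"); crop(im,265,85,75,70,8,"side30d")
```

```text
[0.491  0.4028 0.1027] [-0.6471 -1.1493 -0.3018] [-1.6121 -2.694   0.0166]
```

View pics/side30d.png

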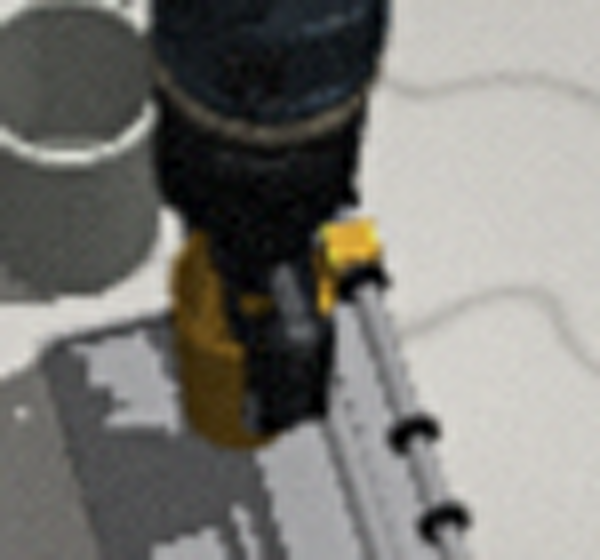

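Emit:
arm_command([
  [[0,0,0,-0.2,0,0,0],[0,0,0,-0.2,0,0,0],[0,0,0,-0.2,0,0,0],[0,0,0,-0.2,0,0,0],[0,0,0,-0.2,0,0,0],[0,0,0,0.5,0,0,0],[0,0,0,1.3,0,0,0],[0,0,0,2.3,0,0,0],[0,0,0,3.6,0,0,0],[0,0,0,4,0,0,0]],
])

```text
clock: 47.5
eef_pos: [0.4919, 0.4037, 0.1462]
ee_rot: [-1.613, -2.695, 0.011]
contact_force: [0.4, -0.6, -0.4]
opening: 0.0621
```

Run:
```python
from h import *
np.set_printoptions(precision=4,suppress=True)
s=robot.read_state();print(s["eef_pos"],s["contact_force"],s["ee_rot"],s["opening"])
im=img("side","side31"); crop(im,265,75,85,80,7,"side31d")
```

```text
[0.4919 0.4037 0.1462] [ 0.4094 -0.5629 -0.4031] [-1.6127 -2.6951  0.0108] 0.062065114519105215
```

View pics/side31d.png

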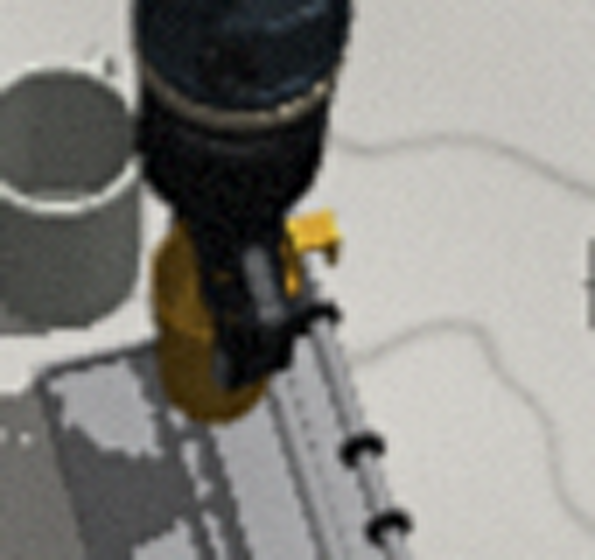

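Emit:
arm_command([
  [[0,-0.5,-0.3,2,0,0,0],[0,-1.5,-1,4.5,0,0,0],[0,-2,-2.5,7,0,0,0],[0,-2,-5,9.5,0,0,-3],[0,-2,-8,12,0,0,-7],[0,-2,-11,13,0,0,-11],[0,-2,-14.5,13,0,0,-15],[0,-1.5,-18,13,0,0,-19],[0,-0.5,-21.5,13,0,0,-23],[0,0.5,-25,13,0,0,-27],[0,2,-28,13,0,0,-31],[0,3.5,-31,13,0,0,-35],[0,5.3,-34,13,0,0,-39],[0,7,-37,13,0,0,-43],[0,8.7,-40,13,0,0,-47],[0,10.3,-43,13,0,0,-50],[0,11.1,-44.6,13,0,0,-51.4],[0,11.1,-44.6,13,0,0,-51.4],[0,11.1,-44.6,13,0,0,-51.4]],
])

```text
clock: 49.45
eef_pos: [0.6026, -0.042, 0.2759]
ee_rot: [-2.619, -1.728, 0.01]
contact_force: [-0.1, 0.0, -2.0]
opening: 0.0619
```

Run:
```python
from h import *
np.set_printoptions(precision=4,suppress=True)
s=robot.read_state();print(s["eef_pos"],s["ee_rot"],s["contact_force"],s["opening"],cab(s["eef_pos"]))
im=img("top","top32");crop(im,290,80,180,150,4,"top32c")
```

```text
[ 0.6026 -0.042   0.2759] [-2.6186 -1.7276  0.0097] [-0.0924  0.0083 -1.9542] 0.061893872773491405 [-0.1157  0.1657]
```

View pics/top32c.png

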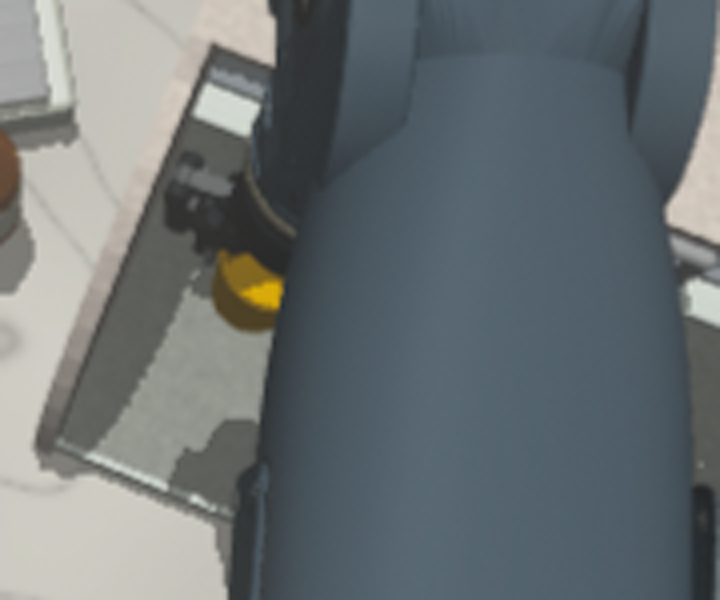

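Emit:
arm_command([
  [[0,-0.2,-0.5,-2,0,0,0],[0,-0.4,-0.9,-5,0,0,0],[0,-0.4,-0.9,-8.5,0,0,0],[0,-0.4,-0.9,-12,0,0,0],[0,-0.4,-0.9,-15.5,0,0,0],[0,-0.4,-0.9,-18.5,0,0,0],[0,-0.4,-0.9,-20.5,0,0,0],[0,-0.4,-0.9,-22,0,0,0],[0,-0.4,-0.9,-22.4,0,0,0],[0,-0.4,-0.9,-22.4,0,0,0]],
])

```text
clock: 50.5
eef_pos: [0.598, -0.0495, 0.0522]
ee_rot: [-2.616, -1.73, 0.01]
contact_force: [-0.6, 0.4, -0.6]
opening: 0.0618
```

Emit:
arm_command([
  [[0,0,0,-0.15,0,0,0],[0,0,0,-0.3,0,0,0],[0,0,0,-0.4,0,0,0],[0,0,0,-0.4,0,0,0]],
])

```text
clock: 50.9
eef_pos: [0.5995, -0.0494, 0.0501]
ee_rot: [-2.618, -1.732, 0.005]
contact_force: [-1.0, 0.6, 8.1]
opening: 0.0621
```

Emit:
arm_command([
  [[92,0,0,0,0,0,0],[92,0,0,0,0,0,0],[92,0,0,1,0,0,0],[92,0,0,4,0,0,0],[92,0,0,8,0,0,0],[92,0,0,12,0,0,0],[92,0,0,16,0,0,0],[92,-2,2,19,0,0,-5],[92,-5,5,22,0,0,-13],[92,-8,8,24,0,0,-21],[92,-11,12,24,0,0,-29],[92,-14,16,24,0,0,-37],[92,-17,20,24,0,0,-45],[92,-20,24,24,0,0,-53],[60,-22,26,24,0,0,-61],[45,-22,26,24,0,0,-69],[45,-22,26,24,0,0,-77],[45,-22,26,24,0,0,-85],[45,-22,26,24,0,0,-90],[45,-22,26,24,0,0,-90]],
])

```text
clock: 52.9
eef_pos: [0.3792, 0.2106, 0.2907]
ee_rot: [-3.074, 0.628, 0.0]
contact_force: [-0.3, -0.5, 0.1]
opening: 0.0385
```

Run:
```python
from h import *
np.set_printoptions(precision=4,suppress=True)
s=robot.read_state();print(s["eef_pos"],s["ee_rot"],s["opening"],s["joint_positions"])
for n in("top","side"):
    im=img(n,n+"33")
    for k in("yellow","blue","red0"): print(n,k,blobs(im,*RNG[k]))
```

```text
[0.3792 0.2106 0.2907] [-3.0736  0.6278  0.0001] 0.038498581474349855 [ 0.5041  0.062  -0.0148  1.4911  0.0035  2.4779]
top yellow [([2.6, 104.2], [0, 84, 8, 41, 218]), ([348.7, 164.1], [337, 146, 24, 32, 497])]
top blue [([382.9, 178.5], [372, 160, 24, 31, 290]), ([455.1, 214.9], [445, 205, 22, 21, 371])]
top red0 [([428.9, 179.5], [425, 176, 8, 8, 44]), ([418.5, 196.2], [410, 183, 24, 23, 178])]
side yellow [([448.9, 31.3], [443, 23, 13, 18, 57]), ([429.1, 42.7], [413, 32, 30, 19, 182]), ([351.7, 229.5], [343, 219, 20, 18, 140]), ([299.8, 275.9], [288, 264, 29, 24, 439]), ([93.9, 381.9], [83, 380, 23, 5, 34]), ([83.3, 412.6], [71, 408, 31, 11, 52])]
side blue [([279.8, 305.7], [268, 294, 28, 23, 453]), ([228.6, 371.1], [218, 360, 22, 24, 423])]
side red0 [([256.3, 339.7], [244, 327, 28, 25, 416])]
```

View pics/top33.png

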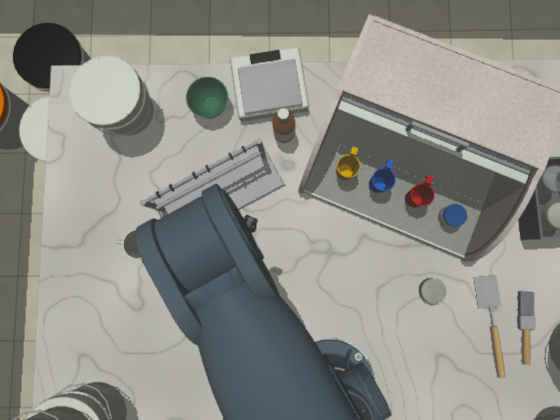

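View pics/side33.png

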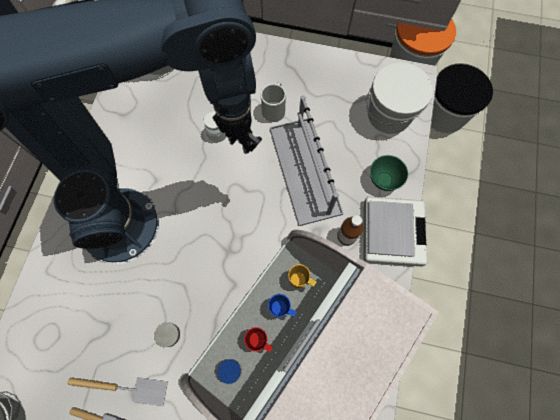

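Emit:
arm_command([
  [[45,0,-1,2,0,0,0],[45,1,-4,4,0,0,0],[45,3,-8,5,0,0,0],[45,5,-12,5,0,0,0],[45,7,-16,5,0,0,0],[45,9,-20,5,0,0,0],[45,11,-24,5,0,0,0],[45,13,-28,5,0,0,0],[45,15,-32,5,0,0,0],[45,17.5,-35.5,5,0,0,0],[45,20,-38.5,5,0,0,0],[45,22.5,-41.5,5,0,0,0],[45,24.5,-43.7,5,0,0,0],[45,25.9,-44.7,5,0,0,0],[45,25.9,-44.7,5,0,0,0],[45,25.9,-44.7,5,0,0,0]],
])

```text
clock: 54.6
eef_pos: [0.6382, -0.2365, 0.3399]
ee_rot: [-3.075, 0.62, 0.002]
contact_force: [-0.6, 0.3, 0.4]
opening: 0.0383
```

Run:
```python
from h import *
np.set_printoptions(precision=4,suppress=True)
s=robot.read_state();print(s["eef_pos"],s["ee_rot"],s["opening"],cab(s["eef_pos"]))
im=img("top","top34");crop(im,330,60,180,150,4,"top34c")
im=img("side","side34");crop(im,220,220,180,150,4,"side34c")
```

```text
[ 0.6382 -0.2365  0.3399] [-3.0749  0.6202  0.002 ] 0.038259645260922355 [-0.0057  0.0013]
```

View pics/top34c.png

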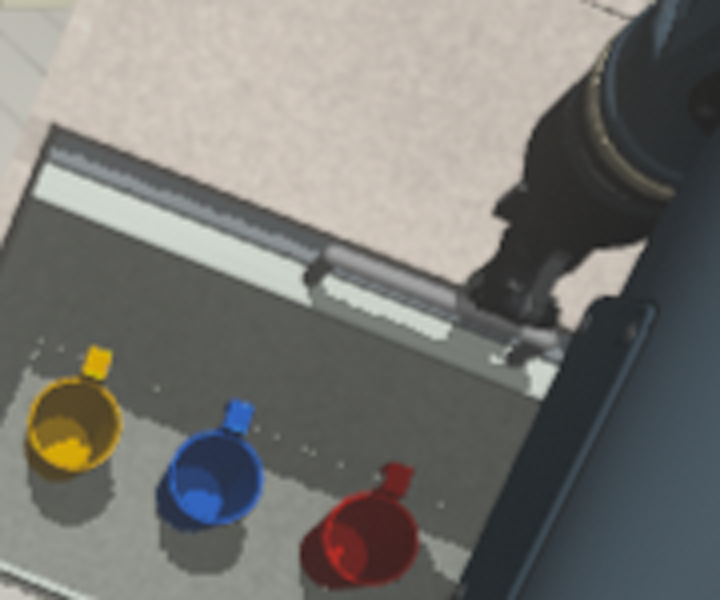

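View pics/side34c.png

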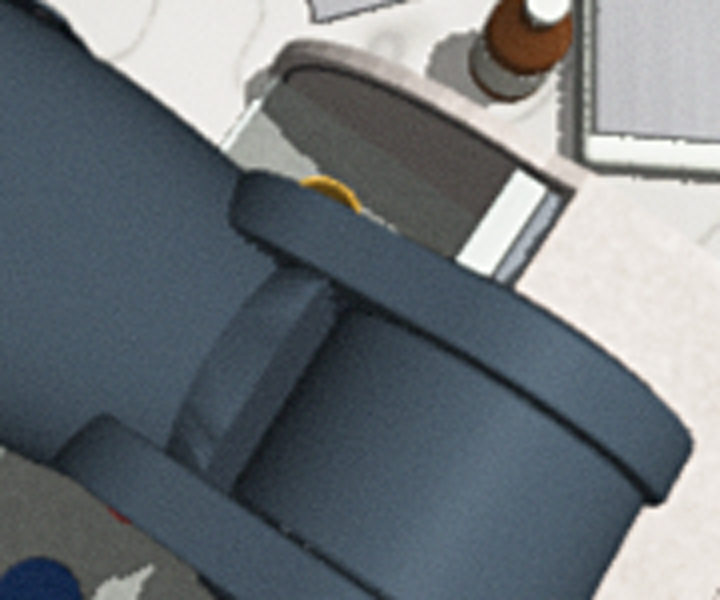

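Emit:
arm_command([
  [[42,0,0,-2,0,0,0],[42,0,0,-4,0,0,0],[42,0,0,-6,0,0,0],[42,0,0,-7.5,0,0,0],[42,0,0,-8.7,0,0,0],[42,0,0,-9.3,0,0,0],[42,0,0,-9.3,0,0,0],[0,0,0,-9.3,0,0,0],[0,0,0,-9.3,0,0,0],[0,0,0,-9.3,0,0,0],[0,0,0,-9.3,0,0,0],[0,0,0,-9.3,0,0,0]],
])

```text
clock: 55.9
eef_pos: [0.6384, -0.2359, 0.2494]
ee_rot: [-3.075, 0.62, -0.004]
contact_force: [-0.1, 0.9, 7.0]
opening: 0.0096
```

Emit:
arm_command([
  [[0,-1.0,0.42,-0.05,0,0,0],[0,-1.97,0.85,-0.13,0,0,0],[0,-2.8,1.2,-0.25,0,0,0],[0,-3.57,1.54,-0.38,0,0,0],[0,-4.36,1.88,-0.55,0,0,0],[0,-5.15,2.23,-0.74,0,0,0],[0,-5.93,2.57,-0.97,0,0,0],[0,-6.7,2.9,-1.23,0,0,0],[0,-7.46,3.23,-1.52,0,0,0],[0,-8.22,3.56,-1.83,0,0,0],[0,-8.96,3.88,-2.18,0,0,0],[0,-9.69,4.19,-2.55,0,0,0],[0,-9.69,4.19,-2.55,0,0,0]],
])

```text
clock: 57.2
eef_pos: [0.5411, -0.1941, 0.2242]
ee_rot: [-3.076, 0.62, -0.005]
contact_force: [-0.8, -1.7, 2.2]
opening: 0.0097
```

Emit:
arm_command([
  [[0,-0.7,0.31,-0.4,0,0,0],[0,-1.42,0.62,-0.83,0,0,0],[0,-2.1,0.91,-1.28,0,0,0],[0,-2.79,1.21,-1.76,0,0,0],[0,-3.45,1.49,-2.26,0,0,0],[0,-4.1,1.77,-2.79,0,0,0],[0,-4.73,2.04,-3.34,0,0,0],[0,-5.33,2.31,-3.92,0,0,0],[0,-5.93,2.56,-4.52,0,0,0],[0,-6.5,2.81,-5.14,0,0,0],[0,-7.05,3.05,-5.79,0,0,0],[0,-7.58,3.28,-6.45,0,0,0],[0,-8.09,3.5,-7.14,0,0,0],[0,-8.57,3.71,-7.84,0,0,0],[0,-8.57,3.71,-7.84,0,0,0]],
])

```text
clock: 58.7
eef_pos: [0.4534, -0.1566, 0.1442]
ee_rot: [-3.076, 0.621, 0.0]
contact_force: [-0.0, -5.7, -5.3]
opening: 0.009
```

Emit:
arm_command([
  [[0,-0.46,0.2,-0.73,0,0,0],[0,-0.9,0.39,-1.46,0,0,0],[0,-1.31,0.57,-2.21,0,0,0],[0,-1.71,0.74,-2.98,0,0,0],[0,-2.07,0.9,-3.76,0,0,0],[0,-2.41,1.04,-4.56,0,0,0],[0,-2.72,1.18,-5.37,0,0,0],[0,-3.02,1.31,-6.19,0,0,0],[0,-3.28,1.42,-7.02,0,0,0],[0,-3.53,1.52,-7.87,0,0,0],[0,-3.73,1.61,-8.72,0,0,0],[0,-3.73,1.61,-8.72,0,0,0]],
])

```text
clock: 59.9
eef_pos: [0.4174, -0.1412, 0.056]
ee_rot: [-3.077, 0.621, -0.004]
contact_force: [7.6, -8.3, -6.2]
opening: 0.009
```

Emit:
arm_command([
  [[0,-0.1,0.04,-0.4,0,0,0],[0,-0.17,0.07,-0.8,0,0,0],[0,-0.24,0.1,-1.2,0,0,0],[0,-0.3,0.13,-1.6,0,0,0],[0,-0.35,0.15,-1.9,0,0,0],[0,-0.38,0.17,-2.2,0,0,0],[0,-0.38,0.17,-2.2,0,0,0]],
])

```text
clock: 60.6
eef_pos: [0.4139, -0.1396, 0.0335]
ee_rot: [-3.077, 0.621, -0.006]
contact_force: [3.8, -5.5, -3.5]
opening: 0.0088
```

Emit:
arm_command([
  [[0,-0.03,0.01,-0.2,0,0,0],[0,-0.05,0.02,-0.4,0,0,0],[0,-0.07,0.03,-0.55,0,0,0],[0,-0.07,0.03,-0.55,0,0,0]],
])

```text
clock: 61.0
eef_pos: [0.4142, -0.1395, 0.0323]
ee_rot: [-3.078, 0.62, -0.013]
contact_force: [-16.2, 1.6, 74.6]
opening: 0.009
```

Emit:
arm_command([
  [[0,0,0,0,0,0,0],[45,0,0,0,0,0,0],[45,0,0,0,0,0,0],[45,0,0,0,0,0,0]],
])

```text
clock: 61.4
eef_pos: [0.413, -0.1387, 0.0314]
ee_rot: [-3.077, 0.62, -0.009]
contact_force: [1.0, 0.0, -1.4]
opening: 0.0383
```

Emit:
arm_command([
  [[45,0,0,1.5,0,0,0],[45,-0.2,0.1,4,0,0,0],[45,-0.2,0.1,7,0,0,0],[45,-0.5,0.5,10,0,0,0],[45,-2,3,14,0,0,0],[45,-3,7,18,0,0,0],[45,-4,11,20,0,0,0],[45,-5,15,22,0,0,0],[45,-6,19,22,0,0,0],[45,-7,23,22,0,0,0],[45,-8,27,22,0,0,0],[45,-8,27,22,0,0,0]],
])

```text
clock: 62.6
eef_pos: [0.3313, 0.1352, 0.2507]
ee_rot: [-3.078, 0.61, -0.006]
contact_force: [0.2, -1.0, 0.1]
opening: 0.0387
```

Run:
```python
from h import *
s=robot.read_state();print(s["eef_pos"])
im=img("top","top35");crop(im,290,10,270,260,2.3,"top35c")
im=img("side","side35");crop(im,170,220,200,200,2.975,"side35c")
```

```text
[0.33126336 0.13519212 0.25067265]
```

View pics/top35c.png

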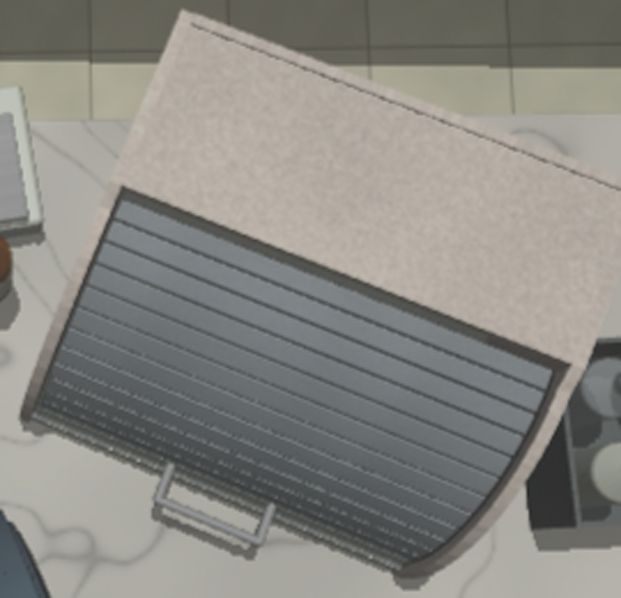

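View pics/side35c.png

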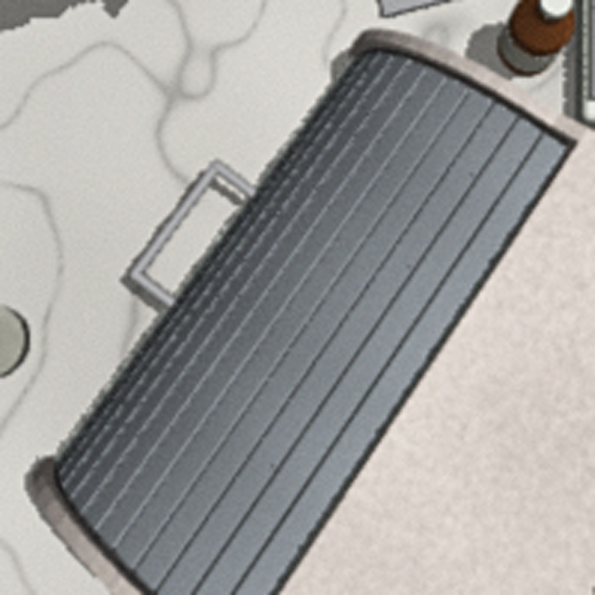

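Run:
```python
from h import *
np.set_printoptions(precision=4,suppress=True)
print(tri((242.3,275.5),(359.6,226.5)),tri((213,313.1),(403,246.1)))
for z in(.06,.066):
  print(z,[cab(onz(n,u,z)) for n,u in(("side",(242.3,275.5)),("side",(213,313.1)),("top",(359.6,226.5)),("top",(403,246.1)))])
for n,b in(("top",(345,185)),("side",(200,255))):
    im=cv2.imread(f"pics/{n}35.png");crop(im,*b,85,80,9,n+"35d")
```

```text
[ 0.4404 -0.0822  0.0691] [ 0.3846 -0.2041  0.0555]
0.06 [array([-0.2488,  0.0669]), array([-0.2505, -0.0692]), array([-0.2489,  0.0615]), array([-0.2522, -0.0688])]
0.066 [array([-0.2478,  0.0665]), array([-0.2495, -0.069 ]), array([-0.2496,  0.0622]), array([-0.2529, -0.0674])]
```

View pics/top35d.png

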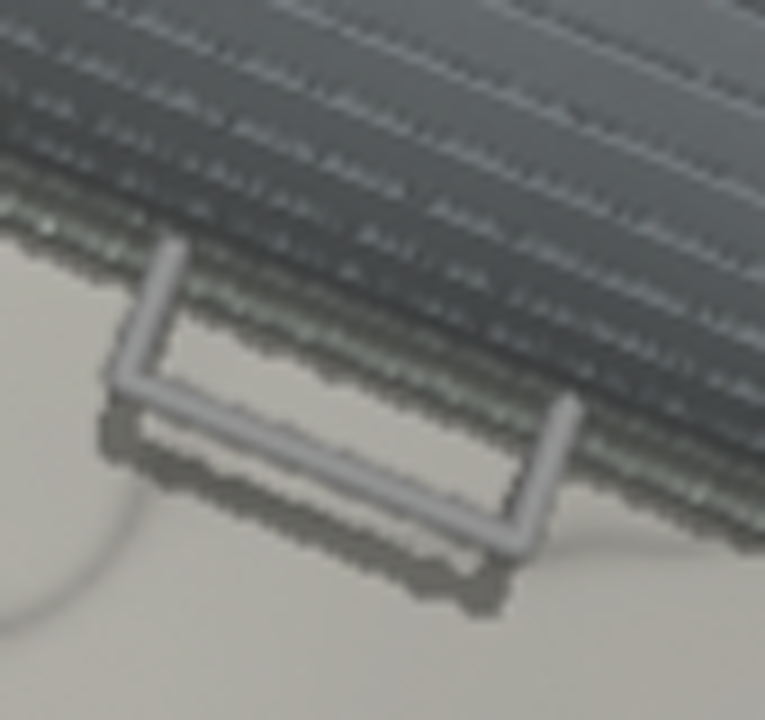

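View pics/side35d.png

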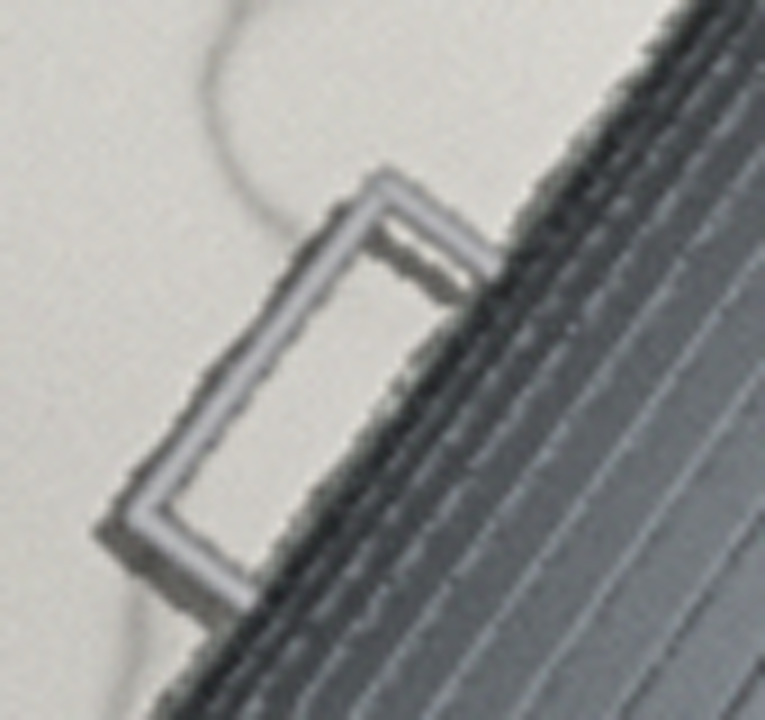

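Emit:
arm_command([
  [[0,1,-4,-1,0,0,0],[0,2,-8,-2,0,0,0],[0,3,-12,-4,0,0,0],[0,4.5,-16,-6,0,0,0],[0,6,-20,-9,0,0,0],[0,7.3,-24,-12,0,0,0],[0,8.1,-26.5,-15,0,0,0],[0,8.1,-27.6,-17.5,0,0,0],[0,8.1,-27.6,-19.3,0,0,0],[0,8.1,-27.6,-19.8,0,0,0],[0,8.1,-27.6,-19.8,0,0,0]],
])

```text
clock: 63.8
eef_pos: [0.4121, -0.1445, 0.0521]
ee_rot: [-3.078, 0.617, -0.004]
contact_force: [0.7, -0.6, 1.2]
opening: -0.0003
```

Emit:
arm_command([
  [[0,0,0.2,-0.2,0,0,0],[0,0,0.2,-0.4,0,0,0],[0,0,0.2,-0.6,0,0,0],[0,0,0.2,-0.7,0,0,0],[0,0,0.2,-0.7,0,0,0]],
])

```text
clock: 64.3
eef_pos: [0.4122, -0.1423, 0.0452]
ee_rot: [-3.078, 0.616, -0.004]
contact_force: [-0.5, -0.2, -0.4]
opening: -0.0001
```

Emit:
arm_command([
  [[0,0,0,-0.15,0,0,0],[0,0,0,-0.3,0,0,0],[0,0,0,-0.3,0,0,0]],
])

```text
clock: 64.6
eef_pos: [0.4123, -0.1422, 0.0422]
ee_rot: [-3.078, 0.616, -0.004]
contact_force: [0.3, 0.9, 0.1]
opening: -0.0002
```

Emit:
arm_command([
  [[0,0,0,-0.1,0,0,0],[0,0,0,-0.2,0,0,0],[0,0,0,-0.2,0,0,0]],
])

```text
clock: 64.9
eef_pos: [0.4124, -0.1423, 0.0417]
ee_rot: [-3.078, 0.616, -0.006]
contact_force: [-6.4, 3.1, 24.3]
opening: 0.0002
```

Hard contact right where the shut bar should be (bar top ≈ 0.065). Withdrawing for a last look.

Emit:
arm_command([
  [[0,0,0,1,0,0,0],[0,0,0,4,0,0,0],[0,0,0,8,0,0,0],[0,-1,1,12,0,0,0],[0,-3,4,16,0,0,0],[0,-5,8,19,0,0,0],[0,-7,12,20,0,0,0],[0,-9,16,20,0,0,0],[0,-10,20,20,0,0,0],[0,-10,20,20,0,0,0]],
])

```text
clock: 65.9
eef_pos: [0.311, 0.0614, 0.2422]
ee_rot: [-3.079, 0.605, -0.007]
contact_force: [-0.5, 0.4, -0.2]
opening: 0.0001
```

Run:
```python
from h import *
for n in("top","side"): img(n,n+"36")
```

```text
(no output)
```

View pics/top36.png

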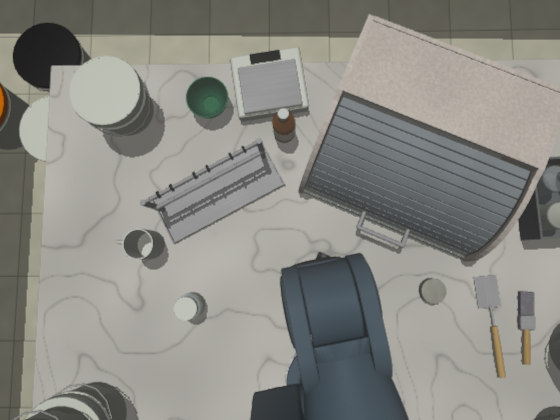

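View pics/side36.png

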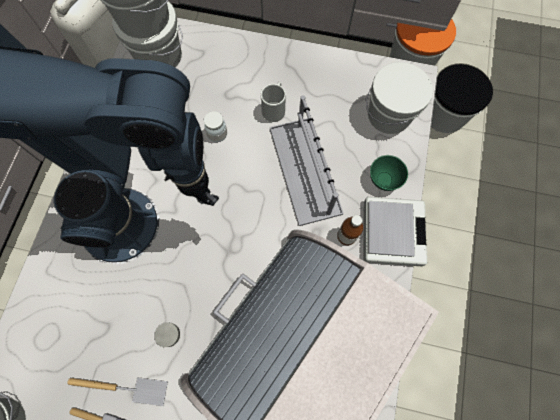

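Rack is empty, the cover is shut (handle at top (385,232), side (232,300)), and the bystanders look unmoved: jug, bottle, puck, and the white-lidled jar. Handing in.

```bash
python3 -c "
from station import robot
print(robot.hand_in())"
```

```text
the job is handed in; nothing more can be done
None
```

The job is handed in at about 66 s of the 208 s allowed. I rolled the cover up to its stop and stood everything found side by side on the cabinet floor. From right to left these are the tub, then the red, blue and yellow cups with their hooks to the back. Then I rolled the cover down until it was shut. Only one blue-lidded tub was on the bench. I left the jar with the white lid alone because it is not one of the tubs asked for.

**Last checks**
- Before closing, both cameras showed the three cups and the tub upright, apart from each other and clear of the cover's path.
- After closing, the handle measured 250 mm in front of the track's axis and about 62 mm up, which fits fully shut. A light touch on the bar met a hard stop at that height.
- The final pictures show an empty rail and the jug, bottle, puck and jar where they were. I judged those by eye only.

**What disagreed or went less well**
- **Tool height:** the reported height is about 31 mm lower than the true one. I found this with a touch on the worktop and corrected for it. Before that, several handle grasps closed on nothing.
- **Cameras:** the two views disagree by up to about 7 mm in x.
- **Forces:** the cover reached its lower stop with a brief 75 N at the wrist, harder than the "gently" you asked for. The worktop touch gave 56 N. Both are under the 120 N wrist limit. In both cases the contact was through the fingertips or the held bar, so I take the 40 N limit on the arm and gripper body not to apply.

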